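# File the sample box that is not empty

### The arm

A 6-joint arm with a two-finger parallel gripper is mounted at the origin on the work surface. World frame = base frame: x ahead of the robot, y to its left, z up, the work surface at z = 0. Lengths are in m, angles in rad, forces in N, time in s.
With the tool pointing down it reaches from about 0.25 to 0.775 m from the base axis. Payload 4 kg.
Tool frame: the origin (TCP) lies midway between the tips of the shut fingers; the grasp point (between the pads) lies 19 mm behind it (grip_point_offset is the distance from the TCP to the grasp point, in m); z points along the fingers, y is the line along which they close (so a half turn about z gives the same grasp; the last joint's range is limited). The gripper opens to 94 mm and grips with 3 to 60 N. Pads are 16 mm wide; open, the fingers measure 119 mm over their backs; the gripper's body (75 mm by 177 mm) begins 78 mm behind the grasp point.
Start: joints at [1.2, 0.087, 1.371, -0, 1.684, -0.103], TCP at [0.146, 0.53, 0.175] pointing down, gripper open.
Joint ranges: [-3.1, 3.1], [-0.76, 2.03], [0.27, 2.55], [-1.08, 4.22], [0.17, 2.65], [-2.57, 2.57]. Speed limits (rad/s): [2.79, 2.79, 3.14, 3.14, 3.14, 3.14].

### API

Orientations are given as [roll, pitch, yaw] about the fixed x, y, z axes, in that order (R = Rz(yaw) Ry(pitch) Rx(roll)).
In Python, from bench import * gives the robot as it stands.
- The arm moves only by the tool carry_out, never from a script. Its argument "commands" is a list of rows, each a list of 6 numbers: the shift along the tool's x, y, z in m, then the turn, a rotation vector about the tool's x, y, z in rad. In form: [[tx, ty, tz, rx, ry, rz], ...]. A call has exactly 5 rows; each row is the pose to reach, as a shift and turn from the pose commanded when the call began, along the tool's axes at that moment; what a row does not reach only later rows make up. A row lasts 1/10 s, in which the tool goes at most 50 mm and 8.59 degrees, less where a joint would pass 70% of its speed; a pose out of reach is approached as far as the arm can. A call with a gripper value outside its range is refused whole. "jaw" is the opening, from 0 (shut) to 1 (fully open), set as the call begins (left out, the last holds). The fingers move at their own pace and stop on an object; the grip force is fixed at half the most. Time passes only in rows, so rows that repeat a pose let the fingers close, or fill a call up. It gives the time, the measured TCP pose, the force, the opening and the grip force at its end, in the units of the state.
- get_obs(): the state, without advancing time (a new reading comes with each control period).
- snapshot(name): name is "side" or "top"; returns a dict with "img" (400x640x3 uint8, red, green, blue), "range_z" (400x640 float32, m along the optical axis (not along the pixel's ray), 0 where there is no reading), "fx", "fy", "cx", "cy" (pixels), "R" (3x3) and "t" (3): a world point X has camera coordinates R X + t. Camera axes: x right, y down, z forward; pixel columns grow to the right and rows downward; lengths in m; the calibration is good to about 2 mm. A picture is of the moment at which its call begins.
- close_job(): hands the job in; it is judged then, once.
The state is a dict: "time": time; "joint_positions": joint angles; "qvel": joint speeds; "joint_torque": joint torques, N m; "tool_pos": TCP position; "ee_rot": TCP orientation; "wrist_force": force on the tool from outside, world axes, zero at the start; "wrist_torque": the same for the moment, N m; "width": finger opening in m; "finger_force": force on a finger pad.
Only numpy, scipy, OpenCV 4.12 (cv2) and the standard library are available. Lean on these libraries where they do the work, as an engineer would, in place of code of your own. Each camera call takes 0.05 s, during which the arm holds its last target. There are 200 camera calls.

### The job

One of the three closed sample boxes standing in the black rack still holds a steel sample; the other two are empty. Feel by lifting which one is the heavy one, lay it flat and slide it into the aluminium case until it is fully home against the stop. Leave the two empty boxes standing in their own slots of the rack, and do not disturb the jar, screwdriver and tray.

Things in the scene. Friction and masses are not known exactly. Their poses are not given: they have to be found in the camera images.
- box_1: one of three alike closed grey plastic boxes, 135 long x 28 thick x 66 mm wide. Origin at its centre; x along the length, y through the thickness, z along the width. Starts on its long edge (z up) in the rack's +y slot. Empty it weighs 0.1 to 0.15 kg, with the sample 0.5 to 0.75 kg; neither number, place nor looks tell which
- box_2: one of three alike closed grey plastic boxes, 135 long x 28 thick x 66 mm wide. Origin at its centre; x along the length, y through the thickness, z along the width. Starts on its long edge (z up) in the rack's middle slot. Empty it weighs 0.1 to 0.15 kg, with the sample 0.5 to 0.75 kg; neither number, place nor looks tell which
- box_3: one of three alike closed grey plastic boxes, 135 long x 28 thick x 66 mm wide. Origin at its centre; x along the length, y through the thickness, z along the width. Starts on its long edge (z up) in the rack's -y slot. Empty it weighs 0.1 to 0.15 kg, with the sample 0.5 to 0.75 kg; neither number, place nor looks tell which
- rack: fixed black plastic rack, 155 (x) x 180 (y) x 36 mm high; origin under its centre. Three open-topped slots along its x at y = +66, 0 and -66 mm, each 147 x 34 mm with its floor 6 mm up; slot walls 4 mm thick reach 36 mm up, low end stops 16 mm up. A box standing in it reaches 72 mm up
- case: fixed aluminium sleeve, open toward its -x. Origin under its middle, x into the sleeve. Base 4 mm thick, 80 wide, x -90 to +81 mm; its front 70 mm is an open ledge. Mouth at x = -20, back stop at x = +75; inside 70 wide, 33 high (z 4 to 37); outside 41 high. Flared guides stand 14 mm out beside the mouth, 88 wide over all. The box goes in flat; home, it sticks out 40 mm
- case_home (a point): the point where a box's centre lies when it is lying flat and fully home against the back stop: in the case's frame x = 7.5, y = 0, z = 18 mm; axes as the case
- vise: bystander: machine vise bolted to the bench, origin under its -x end; along its x from -18 to +200 mm, 112 mm wide over the crossbar at its -x end (85 mm elsewhere), 90 mm high
- jar: bystander: loose closed amber jar, 56 mm across, 85 mm high; origin under its centre
- screwdriver: bystander: loose screwdriver lying on the bench, 180 mm along its x, about 30 mm thick; origin at the underside of its middle
- tray: bystander: loose open clear plastic tray 100 x 85 x 30 mm; origin under its centre
Things that resemble listed ones, but are neither listed nor needed, are in the scene too. What is shaped like the box_1 but blue or yellow is not meant. Leave any pink look-alike of the box_2 alone.

How it is judged:
At the end, for the whole second after the job is handed in: The heavy box (over 4.3 N on the case) lies flat and at rest in the case, centre within 4 mm of the home point lengthwise and 6 mm across and in height, turned under 0.08 rad; the other two stand at rest in the rack within 20 mm of their starts, leaning under 0.2 rad (((x of box_1 in the frame of case_home between -0.004 and 0.004 m and y of box_1 in the frame of case_home between -0.006 and 0.006 m and z of box_1 in the frame of case_home between -0.006 and 0.006 m and angle between the x axis of box_1 and the x axis of case, either way round below 0.08 rad and angle between the y axis of box_1 and the z axis of case, either way round below 0.1 rad and contact force between box_1 and case above 4.3 N and linear speed of each of box_1, box_2, box_3 below 0.01 m/s and distance of each of box_2, box_3 from where it was at the start of the episode below 0.02 m and angle between the z axis of each of box_2, box_3 and the z axis of rack, either way round below 0.2 rad) or (x of box_2 in the frame of case_home between -0.004 and 0.004 m and y of box_2 in the frame of case_home between -0.006 and 0.006 m and z of box_2 in the frame of case_home between -0.006 and 0.006 m and angle between the x axis of box_2 and the x axis of case, either way round below 0.08 rad and angle between the y axis of box_2 and the z axis of case, either way round below 0.1 rad and contact force between box_2 and case above 4.3 N and linear speed of each of box_2, box_1, box_3 below 0.01 m/s and distance of each of box_1, box_3 from where it was at the start of the episode below 0.02 m and angle between the z axis of each of box_1, box_3 and the z axis of rack, either way round below 0.2 rad) or (x of box_3 in the frame of case_home between -0.004 and 0.004 m and y of box_3 in the frame of case_home between -0.006 and 0.006 m and z of box_3 in the frame of case_home between -0.006 and 0.006 m and angle between the x axis of box_3 and the x axis of case, either way round below 0.08 rad and angle between the y axis of box_3 and the z axis of case, either way round below 0.1 rad and contact force between box_3 and case above 4.3 N and linear speed of each of box_3, box_1, box_2 below 0.01 m/s and distance of each of box_1, box_2 from where it was at the start of the episode below 0.02 m and angle between the z axis of each of box_1, box_2 and the z axis of rack, either way round below 0.2 rad))); the robot touches nothing.
It fails at once if the jar is moved more than 30 mm (distance of jar from where it was at the start of the episode above 0.03 m).
It fails at once if the screwdriver is moved more than 30 mm (distance of screwdriver from where it was at the start of the episode above 0.03 m).
It fails at once if the tray is moved more than 30 mm (distance of tray from where it was at the start of the episode above 0.03 m).
It fails at once if the jar is tipped over (angle between jar's own z axis and vertical above 0.6 rad).
It also fails if it takes over 72 s, if anything falls off the work surface, if the arm or the gripper's body presses on something with over 40 N, if the wrist force passes 120 N, or if a joint passes its speed limit or range.

## Working session

There is one attempt and no reset: what is moved stays moved. The work goes in short steps, Python scripts to look and compute and a tool call to move; the robot and the scene stay as the last step left them, time stands still between calls to the robot, and variables do not carry over. Pictures are saved under pics/ and viewed, at most 10 in all, crops included, and the job is handed in when it is done.

Besides the shell and the picture viewer there is one more tool, called after "Emit:" in YAML: its name, and indented under it one key for each argument. carry_out: Moves the arm, as the interface text tells. Its arguments: {"type":"object","properties":{"commands":{"type":"array","items":{"type":"array","items":{"type":"number"}}},"jaw":{"type":"number"}},"required":["commands"]}

```bash
mkdir -p pics; ls; cat > look.py <<'E'
from bench import *
import cv2,sys,pickle
for n in ("top","side"):
    s=snapshot(n); pickle.dump(s,open(f"{n}_{sys.argv[1]}.pkl","wb"))
    cv2.imwrite(f"pics/{n}_{sys.argv[1]}.png",s["img"][:,:,::-1])
    print(n,s["fx"],s["cx"],s["cy"],s["R"].round(3).tolist(),s["t"].round(3).tolist())
o=get_obs();print({k:(v if isinstance(v,float) else [round(float(x),3) for x in __import__('numpy').ravel(v)]) for k,v in o.items()})
E
python3 look.py 0
```

```text
pics
top 453.16629873244244 320.7083573856096 204.40621671769935 [[-0.028, -1.0, 0.005], [-0.986, 0.026, -0.166], [0.166, -0.01, -0.986]] [-0.012, 0.542, 1.409]
side 445.5790752863807 327.16406840688484 202.80541036703627 [[-1.0, -0.017, 0.002], [-0.012, 0.624, -0.782], [0.013, -0.781, -0.624]] [0.542, 0.085, 1.424]
{'time': 0.1, 'joint_positions': [1.2, 0.088, 1.372, -0.0, 1.684, -0.103], 'qvel': [-0.0, 0.001, -0.003, -0.0, 0.0, 0.002], 'joint_torque': [0.002, -34.125, -30.33, 0.072, 0.03, -0.0], 'tool_pos': [0.145, 0.53, 0.174], 'ee_rot': [-3.14, -0.0, 2.874], 'wrist_force': [-0.912, 0.162, 0.496], 'wrist_torque': [-0.04, 0.006, 0.032], 'finger_force': 0.0, 'width': 0.09402578852958401}
```

View pics/top_0.png

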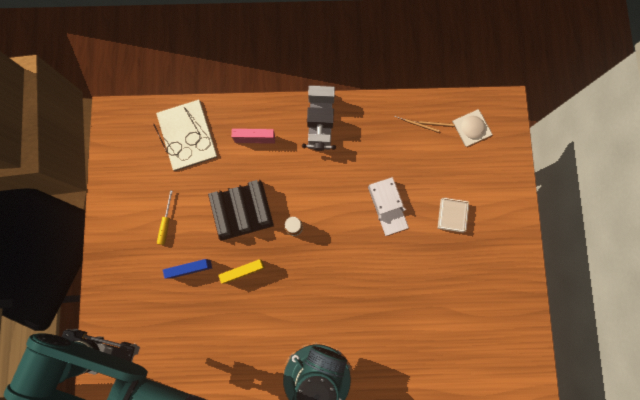

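View pics/side_0.png

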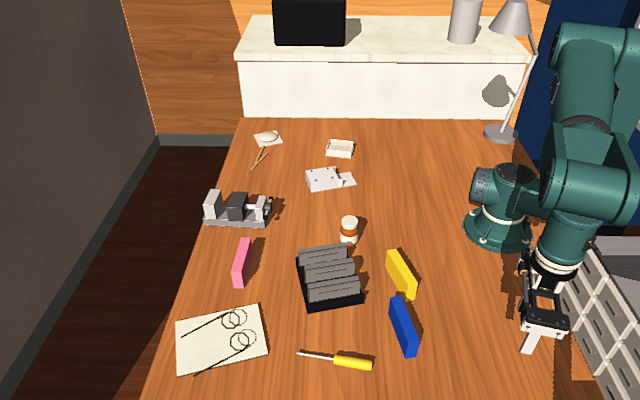

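The top view shows the rack with its three grey boxes at about (240,209), the case at (388,207) with its ledge pointing down to (398,226), the jar at (292,226), the tray at (453,215) and the vise at (320,118). The side view shows the same layout.

```bash
cat > m.py <<'E'
import numpy as np,cv2,pickle
def load(n,k):
    s=pickle.load(open(f"{n}_{k}.pkl","rb"));d=s["range_z"].astype(float)
    v,u=np.mgrid[0:400,0:640]
    P=np.stack([(u-s["cx"])/s["fx"]*d,(v-s["cy"])/s["fy"]*d,d],-1)
    W=(P-s["t"])@s["R"]; W[d==0]=np.nan
    return s,W
def rect(m,W,name):
    p=W[m][:,:2]; 
    (c,wh,a)=cv2.minAreaRect((p*1000).astype(np.float32)); 
    if wh[0]<wh[1]: wh=wh[::-1]; a-=90
    print(name,m.sum(),np.round(c,1),np.round(wh,1),"long axis deg",round((a+90)%180-90,1),"z",np.round(np.nanmedian(W[m][:,2]),4))
E
cat > a.py <<'E'
from m import *
for cam in("top","side"):
    s,W=load(cam,0); z=W[...,2]
    print(cam,"table z",np.nanmedian(z[(abs(W[...,0]-.45)<.05)&(abs(W[...,1]+.05)<.1)]))
    # crude regions in world
    for nm,lo,hi,zr in [("boxes",(.3,.06),(.5,.32),(.062,.085)),("rack",(.3,.06),(.5,.32),(.028,.045)),("case",(.3,-.3),(.5,-.1),(.032,.05)),("ledge",(.25,-.3),(.5,-.1),(.002,.02)),("jar",(.28,0.03),(.45,.11),(.07,.1)),("tray",(.3,-.42),(.5,-.26),(.02,.045)),("vise",(.5,-.1),(.75,.1),(.04,.12)),("pink",(.5,.05),(.7,.3),(.02,.1)),("blue/yel",(.15,.05),(.3,.4),(.02,.1))]:
        m=(W[...,0]>lo[0])&(W[...,0]<hi[0])&(W[...,1]>lo[1])&(W[...,1]<hi[1])&(z>zr[0])&(z<zr[1])
        n,l,st,_=cv2.connectedComponentsWithStats(m.astype(np.uint8))
        for i in range(1,n):
            if st[i,4]>40: rect(l==i,W,cam+" "+nm)
E
python3 a.py
```

```text
top table z 0.00023758464336632725
top boxes 146 [478.  288.3] [49.6 28.6] long axis deg 14.0 z 0.0719
top boxes 106 [483.2 221.3] [34.2 28.2] long axis deg 12.8 z 0.0718
top boxes 65 [472.3  73.3] [45.1 25. ] long axis deg -1.5 z 0.083
top boxes 366 [336.4 228.2] [135.   28.5] long axis deg -70.6 z 0.0663
top rack 42 [473.5 270.2] [53.2  7.9] long axis deg 12.6 z 0.0348
top ledge 348 [ 464.2 -245.5] [110.1  71. ] long axis deg -87.7 z 0.0048
top ledge 76 [ 422.2 -157.6] [55.9 44.2] long axis deg 56.5 z 0.0035
top ledge 42 [ 418.9 -239. ] [55.9 21.6] long axis deg 80.5 z 0.0034
top ledge 69 [ 372.7 -161.7] [74.2 35.7] long axis deg 83.7 z 0.0034
top ledge 67 [ 277.4 -159.5] [64.8 47.3] long axis deg 17.7 z 0.0043
top vise 266 [734.5 -25.3] [106.9  30.7] long axis deg 89.4 z 0.068
top pink 485 [561.4 174.1] [130.6  42. ] long axis deg 13.9 z 0.0707
top pink 443 [553.4 240.3] [118.8  43.3] long axis deg 14.0 z 0.0694
top pink 214 [547.3 296.8] [101.9  23.9] long axis deg 14.1 z 0.0603
side table z 0.0009233390257160537
side boxes 105 [475.   76.5] [45.5 26.1] long axis deg -2.5 z 0.077
[... 208 characters left out ...]
718
side boxes 199 [478.9 287.2] [50.4 32.6] long axis deg 16.0 z 0.0721
side rack 74 [472.5  81. ] [52.4 23.9] long axis deg 6.3 z 0.0375
side rack 141 [347.9 233.2] [137.   29.5] long axis deg -59.0 z 0.0362
side rack 54 [481.4 235.5] [36.7  9.4] long axis deg 15.9 z 0.0379
side rack 139 [469.8 303. ] [60.7 13.1] long axis deg 14.7 z 0.0356
side ledge 174 [ 462.2 -247.8] [102.2  73. ] long axis deg -87.1 z 0.0045
side ledge 41 [ 273.5 -243. ] [52.1 49.3] long axis deg 31.1 z 0.0033
side ledge 43 [ 275.2 -140.9] [70.7 38.6] long axis deg -46.0 z 0.0029
side vise 219 [735.2 -23.2] [106.9  29.6] long axis deg 89.5 z 0.067
side pink 1646 [548.1 230.2] [154.9 133. ] long axis deg -77.2 z 0.0668
```

Shift the windows to the real places.

```bash
cat > a.py <<'E'
from m import *
for cam in("top","side"):
    s,W=load(cam,0); z=W[...,2]
    for nm,lo,hi,zr in [("boxes",(.4,.11),(.66,.37),(.062,.085)),("rack",(.4,.11),(.66,.37),(.030,.040)),("rackall",(.42,.11),(.66,.37),(.025,.09)),("case",(.42,-.3),(.66,-.1),(.035,.05)),("caseledge",(.4,-.3),(.505,-.15),(.003,.02)),("jar",(.42,0.03),(.55,.11),(.07,.1)),("tray",(.4,-.45),(.6,-.3),(.02,.045)),("vise",(.64,-.12),(.9,.1),(.02,.12)),("pink",(.68,.05),(.85,.3),(.055,.08)),("blue/yel",(.3,.15),(.42,.5),(.05,.1)),("sd",(.4,.35),(.6,.55),(.005,.04))]:
        m=(W[...,0]>lo[0])&(W[...,0]<hi[0])&(W[...,1]>lo[1])&(W[...,1]<hi[1])&(z>zr[0])&(z<zr[1])
        n,l,st,_=cv2.connectedComponentsWithStats(m.astype(np.uint8))
        for i in range(1,n):
            if st[i,4]>60: rect(l==i,W,cam+" "+nm)
E
python3 a.py
```

```text
top boxes 387 [553.1 172.4] [135.5  28.4] long axis deg 14.4 z 0.0721
top boxes 405 [532.4 233.6] [135.8  29.2] long axis deg 14.4 z 0.0718
top boxes 409 [519.8 299.1] [135.9  29.9] long axis deg 13.8 z 0.0719
top rack 75 [543.8 287.4] [113.1   8. ] long axis deg 13.6 z 0.0349
top rackall 560 [550.1 171.3] [153.9  42.1] long axis deg 14.0 z 0.0702
top rackall 602 [535.2 235.7] [156.4  43.3] long axis deg 14.0 z 0.0694
top rackall 609 [518.8 299.8] [155.6  43.7] long axis deg 14.1 z 0.0697
top case 755 [ 559.6 -238.8] [115.7  85.3] long axis deg 15.2 z 0.0413
top caseledge 270 [ 470.5 -255.5] [88.6 67.2] long axis deg -89.8 z 0.0057
top jar 204 [474.   62.4] [46.9 46.8] long axis deg 89.9 z 0.0848
top tray 89 [ 504.4 -433.6] [100.3  43.2] long axis deg -7.4 z 0.0285
top vise 1397 [809.4 -25. ] [180.6 107. ] long axis deg 0.2 z 0.0753
top pink 387 [779.  190.4] [135.8  30.7] long axis deg 87.6 z 0.066
top blue/yel 429 [349.1 399.6] [136.8  28.6] long axis deg -77.8 z 0.0655
top blue/yel 419 [336.3 228.2] [134.9  28.7] long axis deg -70.7 z 0.0659
top sd 280 [513.8 483.3] [172.5  36.1] 
[... 467 characters left out ...]
[535.3 235.2] [177.6 154.8] long axis deg -75.9 z 0.0629
side case 411 [ 560.9 -240. ] [113.3  90.3] long axis deg 16.0 z 0.0414
side caseledge 144 [ 471.2 -254.1] [88.7 65.2] long axis deg 89.6 z 0.0053
side jar 195 [474.7  62.8] [50.9 45.1] long axis deg 89.1 z 0.0847
side tray 81 [ 502.2 -423.7] [104.2  43.6] long axis deg 4.5 z 0.0267
side vise 1515 [810.4 -26.5] [180.  107.1] long axis deg -2.2 z 0.0641
side pink 425 [779.8 188.7] [139.7  30.1] long axis deg 87.5 z 0.0665
side blue/yel 520 [336.8 227.6] [138.9  31.2] long axis deg -71.3 z 0.0658
side blue/yel 688 [350.  397.6] [138.7  29.8] long axis deg -77.4 z 0.0662
side sd 525 [514.4 478.6] [171.   27.7] long axis deg -10.5 z 0.0221
```

```bash
python3 -c "
import cv2
a=cv2.imread('pics/top_0.png')
cv2.imwrite('pics/crop0.png',cv2.resize(a[160:250,190:490],None,fx=2.6,fy=2.6,interpolation=3))"
```

```text
(no output)
```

View pics/crop0.png

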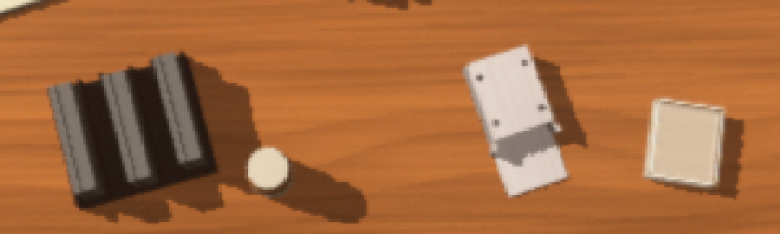

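```bash
cat > d.py <<'E'
# usage: d.py x y z yaw [tilt-about-tool-x] -> shift/turn in tool axes
from bench import *
import numpy as np,sys
from scipy.spatial.transform import Rotation as R
def delta(x,y,z,yaw,tilt=0):
    o=get_obs(); A=R.from_euler('xyz',o["ee_rot"]); B=R.from_euler('xyz',[np.pi,0,yaw])*R.from_rotvec([tilt,0,0])
    p=A.inv().apply(np.array([x,y,z])-o["tool_pos"]); r=(A.inv()*B).as_rotvec()
    print("t",round(o["time"],2),"pos",np.round(o["tool_pos"],4),"rot",np.round(o["ee_rot"],3),"q",np.round(o["joint_positions"],2),"F",np.round(o["wrist_force"],2),"w",round(o["width"],4))
    print("delta",p.round(4),r.round(4))
if __name__=="__main__": delta(*map(float,sys.argv[1:]))
E
python3 d.py 0.519 0.299 0.13 0.248
cat > b.py <<'E'
from m import *
# case edges by colour mask -> plane rays
for cam in("top","side"):
    s,W=load(cam,0)
    hsv=cv2.cvtColor(s["img"],cv2.COLOR_RGB2HSV)
    m=((hsv[...,1]<60)&(hsv[...,2]>90)&(W[...,0]>.42)&(W[...,0]<.66)&(W[...,1]>-.33)&(W[...,1]<-.16)).astype(np.uint8)
    z=W[...,2]
    for nm,mm,zp in(("roof",m*(z>.036),.041),("ledge",m*(z<.012),.004)):
        v,u=np.nonzero(mm)
        d=np.stack([(u-s["cx"])/s["fx"],(v-s["cy"])/s["fy"],np.ones(len(u))],1)@s["R"]; o=-s["R"].T@s["t"]
        p=o+d*((zp-o[2])/d[:,2])[:,None]
        for yaw in np.radians([14.5,15,15.5]):
            a=p[:,0]*np.cos(yaw)+p[:,1]*np.sin(yaw); b=-p[:,0]*np.sin(yaw)+p[:,1]*np.cos(yaw)
            mid=[]
            for lo in np.arange(a.min()+8,a.max()-8,12):
                k=(a>lo)&(a<lo+12)
                if k.sum()>10: mid.append((round(lo+.006 if 0 else lo,3),round(b[k].min()*1e3,1),round(b[k].max()*1e3,1)))
            if 1: print(cam,nm,round(np.degrees(yaw),1),"a",(np.quantile(a,[.005,.995])*1e3).round(1),"b",(np.quantile(b,[.01,.99])*1e3).round(1), cv2.minAreaRect((p[:,:2]*1e3).astype(np.float32)))
E
sed -i 's/^            mid=\[\]/            pass/;/for lo in/,/if k.sum/d' b.py; python3 b.py
```

```text
t 0.1 pos [0.1454 0.5299 0.174 ] rot [-3.14  -0.     2.874] q [ 1.2   0.09  1.37 -0.    1.68 -0.1 ] F [-0.91  0.16  0.5 ] w 0.094
delta [-0.4214 -0.1237  0.0442] [-9.0000e-04  2.6000e-03  2.6257e+00]
top roof 14.5 a [431.2 538.2] b [-411.5 -331. ] ((559.1021118164062, -237.19973754882812), (113.44062042236328, 84.81271362304688), 16.636672973632812)
top roof 15.0 a [428.3 534.9] b [-415.7 -335.2] ((559.1021118164062, -237.19973754882812), (113.44062042236328, 84.81271362304688), 16.636672973632812)
top roof 15.5 a [425.3 531.6] b [-419.7 -339.7] ((559.1021118164062, -237.19973754882812), (113.44062042236328, 84.81271362304688), 16.636672973632812)
top ledge 14.5 a [369.5 441.8] b [-414.8 -338.2] ((500.4739685058594, -263.9772644042969), (96.95748901367188, 89.31905364990234), 16.77449607849121)
top ledge 15.0 a [366.4 438.5] b [-418.2 -341.7] ((500.4739685058594, -263.9772644042969), (96.95748901367188, 89.31905364990234), 16.77449607849121)
top ledge 15.5 a [363.1 435. ] b [-421.5 -345.1] ((500.4739685058594, -263.9772644042969), (96.95748901367188, 89.31905364990234), 16.7744960784
[... 226 characters left out ...]
2, -234.46780395507812), (114.01506042480469, 93.33090209960938), 15.083488464355469)
side roof 15.5 a [423.2 532.6] b [-421.1 -334.1] ((559.5833129882812, -234.46780395507812), (114.01506042480469, 93.33090209960938), 15.083488464355469)
side ledge 14.5 a [368.6 540. ] b [-416.  -329.2] ((533.5239868164062, -246.81051635742188), (171.92979431152344, 83.58167266845703), 17.282451629638672)
side ledge 15.0 a [365.5 536.7] b [-419.4 -333.7] ((533.5239868164062, -246.81051635742188), (171.92979431152344, 83.58167266845703), 17.282451629638672)
side ledge 15.5 a [362.4 533.4] b [-422.9 -338.2] ((533.5239868164062, -246.81051635742188), (171.92979431152344, 83.58167266845703), 17.282451629638672)
```

```bash
cat > c.py <<'E'
from m import *
s,W=load("top",0)
hsv=cv2.cvtColor(s["img"],cv2.COLOR_RGB2HSV); z=W[...,2]
m=((hsv[...,1]<60)&(hsv[...,2]>60)&(W[...,0]>.42)&(W[...,0]<.66)&(W[...,1]>-.33)&(W[...,1]<-.16))
yaw=np.radians(15.5)
for nm,mm,zp in(("roof",m&(z>.036),.041),("ledge",m&(z<.012),.004)):
    v,u=np.nonzero(mm)
    d=np.stack([(u-s["cx"])/s["fx"],(v-s["cy"])/s["fy"],np.ones(len(u))],1)@s["R"]; o=-s["R"].T@s["t"]
    p=o+d*((zp-o[2])/d[:,2])[:,None]
    a=p[:,0]*np.cos(yaw)+p[:,1]*np.sin(yaw); b=-p[:,0]*np.sin(yaw)+p[:,1]*np.cos(yaw)
    for lo in np.arange(.36,.54,.01):
        k=(a>lo)&(a<lo+.01)
        if k.sum()>15: print(nm,int(lo*1e3+5),k.sum(),(b[k].min()*1e3).round(1),(b[k].max()*1e3).round(1),((b[k].min()+b[k].max())*500).round(1))
E
python3 c.py
```

```text
roof 435 60 -419.8 -339.8 -379.8
roof 445 74 -421.0 -341.8 -381.4
roof 455 76 -420.0 -339.7 -379.9
roof 465 72 -420.1 -339.7 -379.9
roof 475 72 -420.1 -340.7 -380.4
roof 485 69 -420.2 -339.7 -380.0
roof 495 71 -419.2 -339.7 -379.5
roof 505 73 -419.3 -339.7 -379.5
roof 515 69 -418.4 -338.6 -378.5
roof 525 71 -417.4 -338.6 -378.0
ledge 365 53 -422.5 -345.2 -383.8
ledge 375 72 -421.5 -345.1 -383.3
ledge 385 72 -421.6 -344.1 -382.8
ledge 395 73 -421.7 -344.1 -382.9
ledge 405 71 -420.7 -344.1 -382.4
ledge 415 70 -420.7 -345.1 -382.9
ledge 425 66 -432.4 -350.3 -391.4
ledge 435 32 -416.6 -353.5 -385.0
```

Emit:
carry_out:
  commands:
    - [-0.045,-0.01,0,0,0,0.14]
    - [-0.09,-0.02,0,0,0,0.28]
    - [-0.13,-0.035,0,0,0,0.42]
    - [-0.17,-0.05,0,0,0,0.56]
    - [-0.21,-0.06,0,0,0,0.7]
  jaw: 0.53

```text
time: 0.6
tool_pos: [0.3331, 0.4154, 0.1746]
ee_rot: [-3.141, 0.0, 2.168]
wrist_force: [0.2, 0.5, 0.2]
width: 0.0576
finger_force: 0.0
```

```bash
python3 d.py 0.519 0.299 0.13 0.248
```

```text
t 0.6 pos [0.3331 0.4154 0.1746] rot [-3.141  0.     2.168] q [0.79 0.05 1.41 0.   1.68 0.19] F [0.17 0.51 0.21] w 0.0576
delta [-0.2008  0.0883  0.0446] [-5.00e-04  9.00e-04  1.92e+00]
```

Emit:
carry_out:
  commands:
    - [-0.04,0.018,0,0,0,0.14]
    - [-0.08,0.036,0,0,0,0.28]
    - [-0.12,0.053,0,0,0,0.42]
    - [-0.16,0.07,0,0,0,0.56]
    - [-0.2,0.088,0,0,0,0.7]

```text
time: 1.1
tool_pos: [0.5191, 0.3008, 0.1745]
ee_rot: [-3.141, 0.0, 1.468]
wrist_force: [-0.1, -0.1, -0.9]
width: 0.0498
finger_force: 0.0
```

Emit:
carry_out:
  commands:
    - [0,0,0,0,0,0.14]
    - [0,0,0,0,0,0.28]
    - [0,0,0,0,0,0.42]
    - [0,0,0,0,0,0.56]
    - [0,0,0,0,0,0.7]

```text
time: 1.6
tool_pos: [0.5178, 0.3019, 0.1742]
ee_rot: [-3.141, 0.001, 0.768]
wrist_force: [-0.2, -0.1, -0.2]
width: 0.0499
finger_force: 0.0
```

Emit:
carry_out:
  commands:
    - [0,0,0.01,0,0,0.14]
    - [0,0,0.02,0,0,0.28]
    - [0,0,0.03,0,0,0.42]
    - [0,0,0.04,0,0,0.52]
    - [0,0,0.04,0,0,0.52]

```text
time: 2.1
tool_pos: [0.5167, 0.3015, 0.1325]
ee_rot: [3.141, 0.005, 0.254]
wrist_force: [0.1, -0.0, -0.1]
width: 0.0498
finger_force: 0.0
```

```bash
python3 d.py 0.519 0.299 0.042 0.248
```

```text
t 2.1 pos [0.5167 0.3015 0.1325] rot [3.141 0.005 0.254] q [0.43 0.21 1.32 0.   1.62 1.75] F [ 0.06 -0.03 -0.08] w 0.0498
delta [0.002  0.003  0.0905] [0.0008 0.0047 0.006 ]
```

Emit:
carry_out:
  commands:
    - [0.002,0.003,0.03,0,0.005,0.005]
    - [0.002,0.003,0.06,0,0.005,0.005]
    - [0.002,0.003,0.08,0,0.005,0.005]
    - [0.002,0.003,0.09,0,0.005,0.005]
    - [0.002,0.003,0.09,0,0.005,0.005]

```text
time: 2.6
tool_pos: [0.5198, 0.2993, 0.0435]
ee_rot: [3.141, -0.002, 0.25]
wrist_force: [-0.5, 0.0, -0.6]
width: 0.0499
finger_force: 0.0
```

Emit:
carry_out:
  commands:
    - [0,0,0,0,0,0]
    - [0,0,0,0,0,0]
    - [0,0,0,0,0,0]
    - [0,0,0,0,0,0]
    - [0,0,0,0,0,0]
  jaw: 0.1

```text
time: 3.1
tool_pos: [0.5211, 0.2999, 0.0457]
ee_rot: [-3.141, -0.006, 0.249]
wrist_force: [0.3, -0.0, 0.6]
width: 0.013
finger_force: 0.0
```

Emit:
carry_out:
  commands:
    - [0,0,-0.004,0,0,0]
    - [0,0,-0.008,0,0,0]
    - [0,0,-0.012,0,0,0]
    - [0,0,-0.012,0,0,0]
    - [0,0,-0.012,0,0,0]

```text
time: 3.6
tool_pos: [0.5209, 0.2998, 0.0574]
ee_rot: [-3.141, -0.006, 0.249]
wrist_force: [0.0, -0.0, 0.1]
width: 0.0092
finger_force: 0.0
```

Emit:
carry_out:
  commands:
    - [0,0,0,0,0,0]
    - [0,0,0,0,0,0]
    - [0,0,0,0,0,0]
    - [0,0,0,0,0,0]
    - [0,0,0,0,0,0]

```text
time: 4.1
tool_pos: [0.5207, 0.2997, 0.057]
ee_rot: [-3.142, -0.005, 0.249]
wrist_force: [-0.3, 0.5, -0.9]
width: 0.0097
finger_force: 0.0
```

```bash
python3 look.py 1 | tail -1; python3 -c "
import cv2
a=cv2.imread('pics/side_1.png')
cv2.imwrite('pics/crop1.png',cv2.resize(a[150:330,200:440],None,fx=3.2,fy=3.2,interpolation=3))"
```

```text
{'time': 4.2, 'joint_positions': [0.429, 0.245, 1.425, -0.001, 1.466, 1.751], 'qvel': [-0.0, -0.002, -0.001, 0.002, -0.002, 0.0], 'joint_torque': [-0.0, -39.561, -29.133, -0.001, -0.095, 0.0], 'tool_pos': [0.521, 0.3, 0.057], 'ee_rot': [-3.142, -0.005, 0.249], 'wrist_force': [0.014, -0.005, -0.261], 'wrist_torque': [-0.033, 0.126, -0.045], 'finger_force': 0.0, 'width': 0.009183676508452615}
```

View pics/crop1.png

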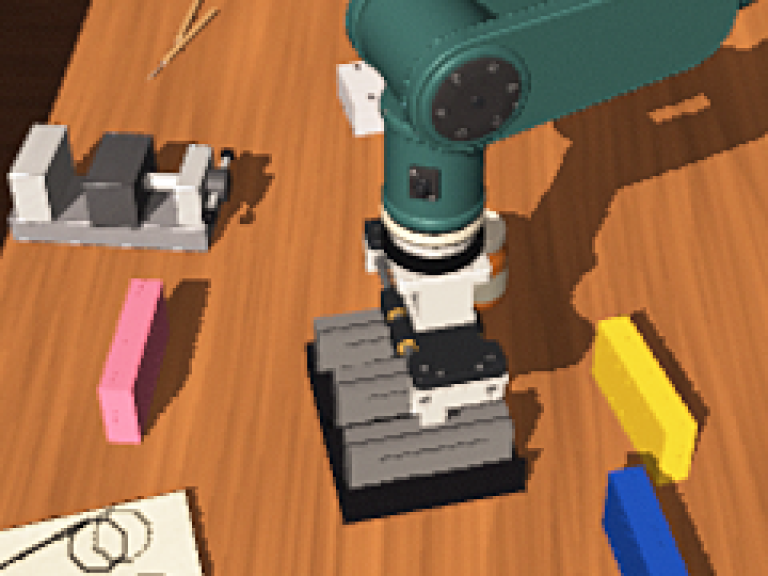

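The side crop shows all three boxes still standing in the rack. The gripper is shut, with its finger tip at about (455,415) in the crop, near box_1. I'll measure where box_1 is now and where the fingers are.

```bash
cat > e.py <<'E'
from m import *
import sys
k=sys.argv[1]
for cam in("side","top"):
    s,W=load(cam,k); z=W[...,2]
    m=(W[...,0]>.4)&(W[...,0]<.66)&(W[...,1]>.11)&(W[...,1]<.37)&(z>.062)&(z<.08)
    n,l,st,_=cv2.connectedComponentsWithStats(m.astype(np.uint8))
    for i in range(1,n):
        if st[i,4]>60: rect(l==i,W,cam+" box")
E
python3 e.py 1
python3 - <<'E'
from m import *
s,W=load("side",1)
for v in range(255,300,3):
    u=int(200+455/3.2); print(v,W[v,u].round(3), s["img"][v,u])
E
```

```text
side box 222 [589.1 180.2] [62.5 31.6] long axis deg 12.5 z 0.0721
side box 244 [567.9 241.5] [63.  33.9] long axis deg 13.5 z 0.0721
side box 539 [520.3 297.5] [135.2  32.7] long axis deg 13.5 z 0.0723
top box 383 [553.3 172.4] [135.2  28.9] long axis deg 14.4 z 0.072
top box 286 [532.  233.1] [134.9  28.9] long axis deg 13.4 z 0.0721
255 [0.503 0.349 0.227] [40 39 42]
258 [0.503 0.356 0.225] [40 40 40]
261 [0.503 0.369 0.229] [41 39 42]
264 [0.503 0.379 0.229] [42 42 43]
267 [0.503 0.383 0.225] [43 42 44]
270 [0.503 0.385 0.216] [239 223 207]
273 [0.503 0.378 0.199] [235 227 213]
276 [0.502 0.376 0.187] [254 246 231]
279 [0.499 0.282 0.071] [50 47 45]
282 [0.499 0.294 0.073] [107 100  95]
285 [0.499 0.3   0.069] [137 127 119]
288 [0.499 0.303 0.061] [130 122 114]
291 [0.499 0.307 0.054] [142 133 125]
294 [0.498 0.307 0.042] [145 135 128]
297 [0.498 0.315 0.038] [20 17 19]
```

```bash
python3 -c "
import cv2,numpy as np
a=cv2.imread('pics/side_1.png');b=cv2.imread('pics/top_1.png')
A=cv2.resize(a[225:320,285:375],None,fx=4.2,fy=4.2,interpolation=0);B=cv2.resize(b[160:255,195:285],None,fx=4.2,fy=4.2,interpolation=0)
cv2.imwrite('pics/crop2.png',np.hstack([A,B]))"
python3 - <<'E'
from m import *
# gripper points low: any points with y .24-.42 and z .075-.2
for c in("side","top"):
    s,W=load(c,1);x,y,z=np.moveaxis(W,-1,0)
    m=(x>.42)&(x<.62)&(y>.2)&(y<.42)&(z>.078)&(z<.2)
    for lo in np.arange(.078,.2,.012):
        k=m&(z>=lo)&(z<lo+.012)
        if k.sum()>2: print(c,round(lo,3),k.sum(),"x",x[k].min().round(3),x[k].max().round(3),"y",y[k].min().round(3),y[k].max().round(3))
E
```

```text
side 0.09 15 x 0.507 0.528 y 0.307 0.317
side 0.102 21 x 0.507 0.525 y 0.312 0.319
side 0.174 5 x 0.47 0.523 y 0.367 0.381
side 0.186 135 x 0.468 0.572 y 0.229 0.386
side 0.198 27 x 0.475 0.567 y 0.234 0.384
top 0.078 11 x 0.48 0.589 y 0.213 0.282
top 0.186 26 x 0.467 0.551 y 0.215 0.369
top 0.198 10 x 0.48 0.512 y 0.24 0.35
```

View pics/crop2.png

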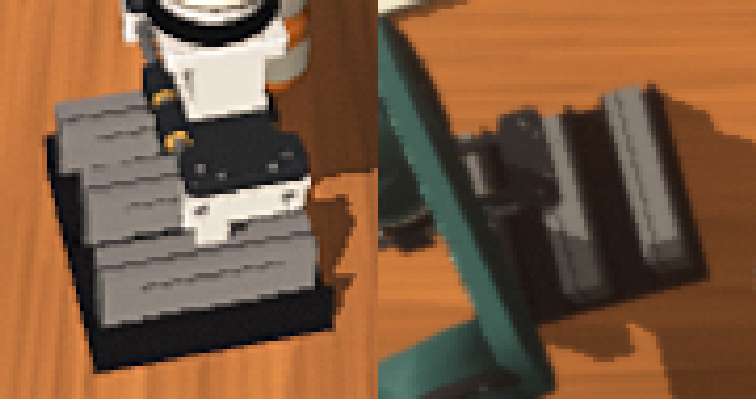

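In the left half, the shut finger ends just above box_1's top at about (235,230), so the reported TCP is lower than the real tips. I'll measure that offset.

```bash
python3 - <<'E'
from m import *
s,W=load("side",1);x,y,z=np.moveaxis(W,-1,0)
k=(x>.50)&(x<.535)&(y>.30)&(y<.325)&(z>.076)&(z<.14)
v,u=np.nonzero(k)
for i in range(len(v)): 
    if u[i]==int(np.median(u)): print(v[i],u[i],W[v[i],u[i]].round(4))
for c in("side","top"):
    s,W=load(c,0);x,y,z=np.moveaxis(W,-1,0)
    k=(x>.05)&(x<.24)&(y>.42)&(y<.64)&(z>.1)&(z<.33)
    for lo in np.arange(.1,.33,.015):
        q=k&(z>=lo)&(z<lo+.015)
        if q.sum()>2: print(c,round(lo,3),q.sum(),"x",x[q].min().round(3),x[q].max().round(3),"y",y[q].min().round(3),y[q].max().round(3))
E
```

```text
278 335 [0.5175 0.3148 0.1113]
279 335 [0.5175 0.3145 0.1073]
280 335 [0.5174 0.3147 0.1038]
281 335 [0.5174 0.3189 0.1048]
side 0.205 55 x 0.135 0.17 y 0.472 0.589
side 0.22 96 x 0.125 0.171 y 0.47 0.589
side 0.235 102 x 0.125 0.171 y 0.47 0.589
side 0.25 88 x 0.13 0.171 y 0.47 0.59
side 0.265 64 x 0.135 0.171 y 0.479 0.591
side 0.28 9 x 0.139 0.143 y 0.473 0.481
side 0.295 138 x 0.135 0.2 y 0.442 0.617
side 0.31 439 x 0.134 0.2 y 0.442 0.617
side 0.325 150 x 0.136 0.201 y 0.444 0.622
top 0.205 18 x 0.123 0.17 y 0.471 0.583
top 0.22 23 x 0.121 0.168 y 0.471 0.582
top 0.235 8 x 0.121 0.16 y 0.472 0.576
top 0.265 4 x 0.165 0.168 y 0.572 0.583
top 0.295 27 x 0.116 0.197 y 0.445 0.596
top 0.31 208 x 0.122 0.199 y 0.444 0.603
top 0.325 38 x 0.124 0.2 y 0.439 0.602
```

```bash
python3 - <<'E'
from m import *
s,W=load("side",0);x,y,z=np.moveaxis(W,-1,0)
k=(x>.05)&(x<.24)&(y>.42)&(y<.64)&(z>.1)&(z<.29)
print(np.sort(z[k])[:12].round(4), x[k].mean(), (x[k].min()+x[k].max())/2,(y[k].min()+y[k].max())/2)
E
python3 d.py 0.519 0.299 0.011 0.248
```

```text
[0.2043 0.2055 0.2062 0.2068 0.2077 0.2078 0.208  0.2086 0.2087 0.2094
 0.2114 0.2126] 0.15502406993342122 0.14790191404160696 0.5300109419736097
t 4.2 pos [0.5207 0.2998 0.0571] rot [-3.142 -0.005  0.249] q [ 0.43  0.25  1.43 -0.    1.47  1.75] F [ 0.01 -0.01 -0.26] w 0.0092
delta [-0.0021  0.0003  0.0461] [-0.0001 -0.005   0.0008]
```

Emit:
carry_out:
  commands:
    - [0,0,-0.015,0,0,0]
    - [0,0,-0.015,0,0,0]
    - [0,0,-0.015,0,0,0]
    - [0,0,-0.015,0,0,0]
    - [0,0,-0.015,0,0,0]
  jaw: 0.53

```text
time: 4.7
tool_pos: [0.5204, 0.2996, 0.0718]
ee_rot: [3.142, -0.005, 0.249]
wrist_force: [0.6, 0.6, -0.3]
width: 0.0459
finger_force: 0.0
```

Emit:
carry_out:
  commands:
    - [0,0,0,0,0,0]
    - [-0.001,0,0.02,0,-0.005,0]
    - [-0.001,0,0.04,0,-0.005,0]
    - [-0.001,0,0.06,0,-0.005,0]
    - [-0.001,0,0.06,0,-0.005,0]

```text
time: 5.2
tool_pos: [0.5172, 0.2983, 0.0082]
ee_rot: [3.14, 0.007, 0.249]
wrist_force: [-0.1, -0.2, -0.6]
width: 0.05
finger_force: 0.0
```

Emit:
carry_out:
  commands:
    - [0,0,0,0,0,0]
    - [0,0,0,0,0,0]
    - [0,0,0,0,0,0]
    - [0,0,0,0,0,0]
    - [0,0,0,0,0,0]
  jaw: 0.1

```text
time: 5.7
tool_pos: [0.5211, 0.2999, 0.0138]
ee_rot: [-3.141, -0.003, 0.249]
wrist_force: [0.3, -0.6, 4.2]
width: 0.0279
finger_force: 29.9
```

Emit:
carry_out:
  commands:
    - [0,0,-0.004,0,0,0]
    - [0,0,-0.008,0,0,0]
    - [0,0,-0.012,0,0,0]
    - [0,0,-0.012,0,0,0]
    - [0,0,-0.012,0,0,0]

```text
time: 6.2
tool_pos: [0.5199, 0.2996, 0.024]
ee_rot: [-3.141, 0.0, 0.249]
wrist_force: [0.5, 0.1, -2.6]
width: 0.0274
finger_force: 29.9
```

```bash
python3 look.py 2 | tail -1; python3 e.py 2
```

```text
{'time': 6.3, 'joint_positions': [0.428, 0.272, 1.462, 0.0, 1.409, 1.75], 'qvel': [0.003, 0.002, 0.002, 0.001, 0.001, -0.001], 'joint_torque': [0.004, -40.856, -29.163, 0.003, -0.077, 0.0], 'tool_pos': [0.52, 0.299, 0.024], 'ee_rot': [-3.142, 0.001, 0.249], 'wrist_force': [1.052, 0.469, -1.856], 'wrist_torque': [-0.015, 0.137, 0.006], 'finger_force': 29.93163138628006, 'width': 0.027541111459510603}
side box 197 [590.6 180.9] [58.6 33.4] long axis deg 14.3 z 0.072
side box 194 [573.7 243.3] [50.7 31.9] long axis deg 13.4 z 0.0722
side box 202 [517.5 312.9] [137.2  28.8] long axis deg 4.2 z 0.0701
top box 382 [553.2 172.7] [135.4  29. ] long axis deg 13.9 z 0.0721
top box 240 [532.4 233.6] [135.9  28.6] long axis deg 13.8 z 0.0716
```

Emit:
carry_out:
  commands:
    - [0,0,-0.002,0,0,0]
    - [0,0,-0.002,0,0,0]
    - [0,0,-0.002,0,0,0]
    - [0,0,-0.002,0,0,0]
    - [0,0,-0.002,0,0,0]

```text
time: 6.8
tool_pos: [0.52, 0.2996, 0.0261]
ee_rot: [-3.142, -0.0, 0.249]
wrist_force: [-0.3, 0.6, -1.1]
width: 0.0279
finger_force: 29.9
```

```bash
python3 look.py 3 | tail -1; python3 - <<'E'
from m import *
s,W=load("side",3);x,y,z=np.moveaxis(W,-1,0)
k=(x>.44)&(x<.48)&(y>.25)&(y<.33)&(z>.06)&(z<.12)
print("box1 top z left part",np.nanmax(z[k]),np.sort(z[k])[-8:].round(4))
E
```

```text
{'time': 6.9, 'joint_positions': [0.428, 0.27, 1.459, 0.0, 1.412, 1.75], 'qvel': [-0.001, -0.0, -0.001, -0.001, -0.003, 0.0], 'joint_torque': [-0.0, -40.696, -29.105, 0.002, -0.074, -0.0], 'tool_pos': [0.52, 0.3, 0.026], 'ee_rot': [-3.142, -0.0, 0.249], 'wrist_force': [-0.019, -0.159, -0.824], 'wrist_torque': [-0.025, 0.146, 0.14], 'finger_force': 29.931448101997375, 'width': 0.027913209412175143}
box1 top z left part 0.08688262172121515 [0.0861 0.0861 0.0861 0.0861 0.0862 0.0864 0.0866 0.0869]
```

Emit:
carry_out:
  commands:
    - [0,0,0.005,0,0,0]
    - [0,0,0.01,0,0,0]
    - [0,0,0.0135,0,0,0]
    - [0,0,0.0135,0,0,0]
    - [0,0,0.0135,0,0,0]

```text
time: 7.4
tool_pos: [0.5198, 0.2992, 0.0136]
ee_rot: [3.141, 0.0, 0.249]
wrist_force: [-2.6, -1.4, 5.6]
width: 0.0278
finger_force: 30.0
```

Emit:
carry_out:
  commands:
    - [0,0,0,0,0,0]
    - [0,0,0,0,0,0]
    - [0,0,0,0,0,0]
    - [0,0,-0.03,0,0,0]
    - [0,0,-0.06,0,0,0]
  jaw: 0.53

```text
time: 7.9
tool_pos: [0.5188, 0.2991, 0.0713]
ee_rot: [3.141, 0.004, 0.249]
wrist_force: [0.7, 0.4, 0.4]
width: 0.0498
finger_force: 0.0
```

```bash
python3 d.py 0.5345 0.2345 0.011 0.246
```

```text
t 7.9 pos [0.5188 0.2991 0.0713] rot [3.141 0.004 0.249] q [0.43 0.24 1.4  0.   1.5  1.75] F [0.71 0.41 0.36] w 0.0498
delta [-0.0005  0.0664  0.0604] [0.0005 0.0039 0.0028]
```

Emit:
carry_out:
  commands:
    - [0,0.033,0,0,0,0]
    - [0,0.066,0,0,0,0]
    - [0,0.066,0,0,0,0]
    - [0,0.066,0,0,0,0]
    - [0,0.066,0.02,0,0,0]

```text
time: 8.4
tool_pos: [0.5384, 0.2372, 0.0554]
ee_rot: [-3.14, -0.007, 0.249]
wrist_force: [0.6, -0.7, 0.2]
width: 0.0494
finger_force: 0.0
```

Emit:
carry_out:
  commands:
    - [0,0,0.02,0,0,0]
    - [0,0,0.04,0,0,0]
    - [0,0,0.041,0,0,0]
    - [0,0,0.041,0,0,0]
    - [0,0,0.041,0,0,0]

```text
time: 8.9
tool_pos: [0.537, 0.2365, 0.0128]
ee_rot: [-3.141, -0.002, 0.25]
wrist_force: [-0.4, -0.5, 0.4]
width: 0.05
finger_force: 0.0
```

Emit:
carry_out:
  commands:
    - [0,0,0,0,0,0]
    - [0,0,0,0,0,0]
    - [0,0,0,0,0,0]
    - [0,0,0,0,0,0]
    - [0,0,0,0,0,0]
  jaw: 0.1

```text
time: 9.4
tool_pos: [0.5371, 0.2348, 0.0126]
ee_rot: [3.14, -0.002, 0.248]
wrist_force: [0.8, -3.7, 4.4]
width: 0.0278
finger_force: 30.0
```

Emit:
carry_out:
  commands:
    - [0,0,-0.005,0,0,0]
    - [0,0,-0.01,0,0,0]
    - [0,0,-0.014,0,0,0]
    - [0,0,-0.014,0,0,0]
    - [0,0,-0.014,0,0,0]

```text
time: 9.9
tool_pos: [0.5359, 0.2357, 0.0252]
ee_rot: [-3.141, 0.001, 0.249]
wrist_force: [-0.3, -0.3, -4.5]
width: 0.0279
finger_force: 30.0
```

Emit:
carry_out:
  commands:
    - [0,0,0,0,0,0]
    - [0,0,0,0,0,0]
    - [0,0,0,0,0,0]
    - [0,0,0,0,0,0]
    - [0,0,0,0,0,0]

```text
time: 10.4
tool_pos: [0.5362, 0.2356, 0.0255]
ee_rot: [-3.142, 0.0, 0.249]
wrist_force: [0.6, 0.0, -5.3]
width: 0.028
finger_force: 30.0
```

box_2 is the heavy one, at about 5 N. I'll lift it clear and carry it over open bench.

Emit:
carry_out:
  commands:
    - [0,0,-0.03,0,0,0]
    - [0,0,-0.06,0,0,0]
    - [0,0,-0.09,0,0,0]
    - [0,0,-0.12,0,0,0]
    - [0,0,-0.12,0,0,0]

```text
time: 10.9
tool_pos: [0.5395, 0.2367, 0.1518]
ee_rot: [-3.141, -0.012, 0.249]
wrist_force: [0.5, 0.3, -4.9]
width: 0.0276
finger_force: 30.0
```

```bash
python3 d.py 0.40 -0.06 0.145 0.297; python3 d.py 0.40 -0.06 0.145 0.297 0.8
```

```text
t 10.9 pos [0.5395 0.2367 0.1518] rot [-3.141 -0.012  0.249] q [0.32 0.17 1.32 0.   1.64 1.64] F [ 0.49  0.33 -4.9 ] w 0.0276
delta [-0.2084  0.2532  0.0041] [-0.0007 -0.012  -0.0482]
t 10.9 pos [0.5395 0.2367 0.1518] rot [-3.141 -0.012  0.249] q [0.32 0.17 1.32 0.   1.64 1.64] F [ 0.49  0.33 -4.9 ] w 0.0276
delta [-0.2084  0.2532  0.0041] [ 0.7992 -0.0306 -0.0408]
```

Emit:
carry_out:
  commands:
    - [-0.02,0.025,0,0,0,0]
    - [-0.045,0.055,0,0,0,0]
    - [-0.07,0.085,0,0,0,-0.01]
    - [-0.095,0.115,0,0,0,-0.02]
    - [-0.12,0.145,0,0,0,-0.03]

```text
time: 11.4
tool_pos: [0.4538, 0.0643, 0.1433]
ee_rot: [-3.141, 0.003, 0.28]
wrist_force: [0.7, -0.3, -5.7]
width: 0.0276
finger_force: 30.0
```

Emit:
carry_out:
  commands:
    - [-0.025,0.03,0,0,0,0]
    - [-0.05,0.06,0,0,0,0]
    - [-0.075,0.09,0,0,0,-0.01]
    - [-0.085,0.105,0,0,0,-0.02]
    - [-0.085,0.105,0,0,0,-0.02]

```text
time: 11.9
tool_pos: [0.4012, -0.0609, 0.1438]
ee_rot: [3.141, 0.002, 0.294]
wrist_force: [1.2, 0.5, -5.8]
width: 0.0279
finger_force: 30.0
```

Emit:
carry_out:
  commands:
    - [0,0,0,0.1,0,0]
    - [0,0,0,0.23,0,0]
    - [0,0,0,0.36,0,0]
    - [0,0,0,0.49,0,0]
    - [0,0,0,0.62,0,0]

```text
time: 12.4
tool_pos: [0.4039, -0.0594, 0.145]
ee_rot: [-2.52, -0.001, 0.298]
wrist_force: [-0.4, 1.1, -6.1]
width: 0.028
finger_force: 30.0
```

Emit:
carry_out:
  commands:
    - [0,0,0,0.1,0,0]
    - [0,0,0,0.18,0,0]
    - [0,0,0,0.18,0,0]
    - [0,0,0,0.18,0,0]
    - [0,0,0,0.18,0,0]

```text
time: 12.9
tool_pos: [0.4033, -0.0585, 0.1459]
ee_rot: [-2.345, -0.001, 0.3]
wrist_force: [-0.1, -0.2, -5.7]
width: 0.0279
finger_force: 30.0
```

```bash
python3 d.py 0.40 -0.06 0.145 0.297 0.8; python3 look.py 4|tail -1; python3 -c "
import cv2,numpy as np
a=cv2.imread('pics/side_4.png');b=cv2.imread('pics/top_4.png')
A=cv2.resize(a[110:310,250:510],None,fx=1.5,fy=1.5,interpolation=2);B=cv2.resize(b[130:330,220:480],None,fx=1.5,fy=1.5,interpolation=2)
cv2.imwrite('pics/crop4.png',np.hstack([A,B]))"
python3 - <<'E'
from m import *
for c in("side","top"):
    s,W=load(c,4);x,y,z=np.moveaxis(W,-1,0)
    k=(x>.28)&(x<.52)&(y>-.2)&(y<.03)&(z>.02)&(z<.28)
    for lo in np.arange(.02,.22,.012):
        q=k&(z>=lo)&(z<lo+.012)
        if q.sum()>2: print(c,round(lo,3),q.sum(),"x",x[q].min().round(3),x[q].max().round(3),"y",y[q].min().round(3),y[q].max().round(3))
E
```

```text
t 12.9 pos [ 0.4033 -0.0585  0.1459] rot [-2.345e+00 -1.000e-03  3.000e-01] q [-0.68  0.22  1.51  0.47  2.07  0.67] F [-0.13 -0.21 -5.66] w 0.0279
delta [-0.0036  0.001   0.0003] [0.0032 0.0012 0.0028]
{'time': 13.0, 'joint_positions': [-0.681, 0.221, 1.508, 0.47, 2.067, 0.674], 'qvel': [-0.003, -0.001, 0.002, 0.001, 0.006, -0.002], 'joint_torque': [-0.12, -37.154, -27.489, 2.447, 3.4, -0.028], 'tool_pos': [0.403, -0.058, 0.146], 'ee_rot': [-2.345, -0.002, 0.3], 'wrist_force': [-0.308, 0.434, -5.28], 'wrist_torque': [-1.153, -0.244, -0.005], 'finger_force': 29.99168425798416, 'width': 0.027626826057398246}
side 0.128 19 x 0.34 0.464 y -0.079 -0.041
side 0.14 52 x 0.333 0.47 y -0.072 -0.032
side 0.152 227 x 0.332 0.473 y -0.077 -0.029
side 0.164 242 x 0.335 0.476 y -0.091 -0.034
side 0.176 263 x 0.338 0.481 y -0.2 -0.05
side 0.188 243 x 0.342 0.481 y -0.199 -0.056
side 0.2 64 x 0.381 0.475 y -0.198 -0.071
side 0.212 78 x 0.404 0.473 y -0.173 -0.082
top 0.14 28 x 0.332 0.456 y -0.071 -0.028
top 0.152 183 x 0.334 0.463 y -0.076 -0.025
top 0.164 215 x 0.336 0.467 y -0.12 -0.034
top 0.176 265 x 0.339 0.477 y -0.125 -0.048
top 0.188 289 x 0.341 0.476 y -0.118 -0.06
top 0.2 43 x 0.352 0.449 y -0.195 -0.071
top 0.212 26 x 0.404 0.421 y -0.098 -0.085
```

View pics/crop4.png

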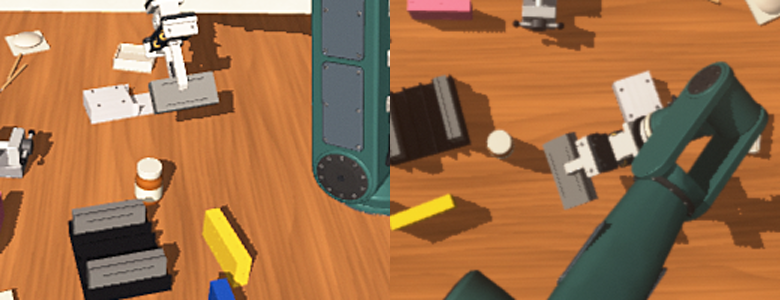

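The pose is right: the box hangs tilted, its lowest edge at about 0.13 m, with clear bench below it. I'll lower it.

Emit:
carry_out:
  commands:
    - [0,0.02,0.02,0,0,0]
    - [0,0.04,0.039,0,0,0]
    - [0,0.06,0.059,0,0,0]
    - [0,0.075,0.073,0,0,0]
    - [0,0.08,0.078,0,0,0]

```text
time: 13.5
tool_pos: [0.402, -0.0578, 0.0327]
ee_rot: [-2.341, 0.001, 0.3]
wrist_force: [0.2, 1.2, -6.1]
width: 0.0277
finger_force: 30.0
```

Emit:
carry_out:
  commands:
    - [0,0.001,0.001,0,0,0]
    - [0,0.002,0.002,0,0,0]
    - [0,0.003,0.003,0,0,0]
    - [0,0.004,0.004,0,0,0]
    - [0,0.004,0.004,0,0,0]

```text
time: 14.0
tool_pos: [0.403, -0.0588, 0.0285]
ee_rot: [-2.342, -0.001, 0.299]
wrist_force: [-0.0, 0.8, -5.3]
width: 0.028
finger_force: 30.0
```

```bash
python3 look.py 5|tail -1;
python3 - <<'E'
from m import *
for c in("side","top"):
    s,W=load(c,5);x,y,z=np.moveaxis(W,-1,0)
    k=(x>.28)&(x<.50)&(y>-.2)&(y<.03)&(z>.006)&(z<.28)
    print(c,np.sort(z[k])[:10].round(3))
    for lo in np.arange(.006,.09,.012):
        q=k&(z>=lo)&(z<lo+.012)
        if q.sum()>2: print(c,round(lo,3),q.sum(),"x",x[q].min().round(3),x[q].max().round(3),"y",y[q].min().round(3),y[q].max().round(3))
E
```

```text
{'time': 14.1, 'joint_positions': [-0.683, 0.344, 1.612, 0.43, 1.865, 0.568], 'qvel': [0.002, 0.002, 0.002, 0.001, -0.002, 0.0], 'joint_torque': [0.008, -39.606, -24.208, 2.314, 3.723, -0.028], 'tool_pos': [0.403, -0.059, 0.028], 'ee_rot': [-2.342, -0.0, 0.299], 'wrist_force': [-0.093, -0.417, -6.003], 'wrist_torque': [-1.148, -0.241, 0.038], 'finger_force': 29.99158501625061, 'width': 0.027789636458391734}
side [0.006 0.006 0.006 0.006 0.006 0.007 0.009 0.009 0.009 0.01 ]
side 0.006 12 x 0.286 0.49 y -0.178 0.029
side 0.018 19 x 0.334 0.466 y -0.074 -0.034
side 0.03 150 x 0.331 0.469 y -0.077 -0.029
side 0.042 221 x 0.334 0.476 y -0.088 -0.027
side 0.054 231 x 0.337 0.477 y -0.2 -0.044
side 0.066 245 x 0.34 0.481 y -0.199 -0.058
side 0.078 87 x 0.344 0.478 y -0.199 -0.064
top [0.006 0.006 0.006 0.006 0.006 0.006 0.006 0.006 0.006 0.006]
top 0.006 79 x 0.284 0.494 y -0.182 0.027
top 0.018 3 x 0.348 0.412 y -0.061 -0.041
top 0.03 117 x 0.332 0.462 y -0.076 -0.026
top 0.042 174 x 0.334 0.464 y -0.097 -0.032
top 0.054 192 x 0.337 0.477 y -0.126 -0.048
top 0.066 278 x 0.339 0.474 y -0.122 -0.057
top 0.078 86 x 0.342 0.472 y -0.111 -0.066
```

Emit:
carry_out:
  commands:
    - [0,0.002,0.002,0,0,0]
    - [0,0.004,0.004,0,0,0]
    - [0,0.006,0.006,0,0,0]
    - [0,0.006,0.006,0,0,0]
    - [0,0.006,0.006,0,0,0]

```text
time: 14.6
tool_pos: [0.4026, -0.0583, 0.0196]
ee_rot: [-2.341, 0.0, 0.299]
wrist_force: [0.0, 1.1, -5.9]
width: 0.0275
finger_force: 30.0
```

Emit:
carry_out:
  commands:
    - [0,0.001,0.001,0,0,0]
    - [0,0.002,0.002,0,0,0]
    - [0,0.003,0.003,0,0,0]
    - [0,0.003,0.003,0,0,0]
    - [0,0.003,0.003,0,0,0]

```text
time: 15.1
tool_pos: [0.4026, -0.0583, 0.0154]
ee_rot: [-2.341, -0.0, 0.299]
wrist_force: [0.4, -0.0, -5.5]
width: 0.0276
finger_force: 30.0
```

Emit:
carry_out:
  commands:
    - [0,0.001,0.001,0,0,0]
    - [0,0.002,0.002,0,0,0]
    - [0,0.002,0.002,0,0,0]
    - [0,0.002,0.002,0,0,0]
    - [0,0.002,0.002,0,0,0]

```text
time: 15.6
tool_pos: [0.4029, -0.0584, 0.0144]
ee_rot: [-2.341, -0.001, 0.299]
wrist_force: [-0.2, -3.1, 4.7]
width: 0.0276
finger_force: 30.0
```

Emit:
carry_out:
  commands:
    - [0,0.001,0.001,0,0,0]
    - [0,0.002,0.002,0,0,0]
    - [0,0.002,0.002,0,0,0]
    - [0,0.002,0.002,0,0,0]
    - [0,0.002,0.002,0,0,0]

```text
time: 16.1
tool_pos: [0.403, -0.0584, 0.0143]
ee_rot: [-2.339, -0.002, 0.3]
wrist_force: [-2.4, -5.3, 16.2]
width: 0.0279
finger_force: 30.0
```

Emit:
carry_out:
  commands:
    - [0,-0.001,-0.001,0,0,0]
    - [0,-0.001,-0.001,0,0,0]
    - [0,-0.001,-0.001,0,0,0]
    - [0,-0.001,-0.001,0,0,0]
    - [0,-0.001,-0.001,0,0,0]
  jaw: 0.42

```text
time: 16.6
tool_pos: [0.4027, -0.0581, 0.0109]
ee_rot: [-2.341, -0.0, 0.299]
wrist_force: [0.9, -2.4, 0.1]
width: 0.0394
finger_force: 0.8
```

Emit:
carry_out:
  commands:
    - [0,0,-0.01,0,0,0]
    - [0,0,-0.025,0,0,0]
    - [0,0,-0.04,0,0,0]
    - [0,0,-0.06,0,0,0]
    - [0,0,-0.08,0,0,0]

```text
time: 17.1
tool_pos: [0.42, -0.1143, 0.0687]
ee_rot: [-2.342, -0.001, 0.299]
wrist_force: [-0.4, -0.4, 0.1]
width: 0.0394
finger_force: 0.0
```

Emit:
carry_out:
  commands:
    - [0,-0.01,-0.02,0,0,0]
    - [0,-0.03,-0.05,-0.1,0,0]
    - [0,-0.04,-0.06,-0.23,0,0]
    - [0,-0.05,-0.07,-0.36,0,0]
    - [0,-0.05,-0.07,-0.49,0,0]
  jaw: 0.98

```text
time: 17.6
tool_pos: [0.426, -0.1298, 0.1563]
ee_rot: [-2.842, -0.006, 0.297]
wrist_force: [0.8, 0.7, -0.3]
width: 0.0759
finger_force: 0.0
```

```bash
cat > f.py <<'E'
from m import *
import sys
for cam in("top","side"):
    s,W=load(cam,sys.argv[1]); x,y,z=np.moveaxis(W,-1,0)
    m=(x>.25)&(x<.54)&(y>-.32)&(y<.03)&(z>.022)&(z<.036)&(cv2.cvtColor(s["img"],cv2.COLOR_RGB2HSV)[...,1]<70)
    n,l,st,_=cv2.connectedComponentsWithStats(m.astype(np.uint8))
    for i in range(1,n):
        if st[i,4]>60: rect(l==i,W,cam+" flat")
E
python3 look.py 6|tail -1; python3 f.py 6; python3 d.py .40 -.06 .16 .297
```

```text
{'time': 17.7, 'joint_positions': [-0.587, 0.017, 1.515, 0.201, 1.839, 0.711], 'qvel': [-0.044, 0.096, 0.01, 0.016, 0.011, -0.023], 'joint_torque': [0.623, -30.427, -28.276, 0.674, 0.743, 0.126], 'tool_pos': [0.425, -0.127, 0.157], 'ee_rot': [-2.839, -0.007, 0.302], 'wrist_force': [0.06, -0.764, -0.183], 'wrist_torque': [-0.162, 0.134, -0.05], 'finger_force': 0.0, 'width': 0.0840228227907284}
top flat 675 [408.9 -93.8] [132.4  63.3] long axis deg 17.7 z 0.0284
side flat 542 [410.3 -92.5] [135.7  71.9] long axis deg 17.7 z 0.0285
t 17.7 pos [ 0.425  -0.1267  0.1568] rot [-2.839 -0.007  0.302] q [-0.59  0.02  1.52  0.2   1.84  0.71] F [ 0.06 -0.76 -0.18] w 0.084
delta [-0.004  -0.0689  0.0181] [-0.3029 -0.0057  0.0061]
```

The box is flat at (0.409,-0.0935), yaw about 0.309. Next I straighten the tool and grip it across its width.

```bash
python3 d.py .4092 -.0935 .06 .307
```

```text
t 17.7 pos [ 0.425  -0.1267  0.1568] rot [-2.839 -0.007  0.302] q [-0.59  0.02  1.52  0.2   1.84  0.71] F [ 0.06 -0.76 -0.18] w 0.084
delta [-0.0059 -0.0059  0.1032] [-0.3028 -0.0073 -0.0038]
```

Emit:
carry_out:
  commands:
    - [-0.006,-0.006,0.02,-0.12,-0.005,0]
    - [-0.006,-0.006,0.04,-0.24,-0.007,0]
    - [-0.006,-0.006,0.06,-0.303,-0.007,0]
    - [-0.006,-0.006,0.08,-0.303,-0.007,0]
    - [-0.006,-0.006,0.1,-0.303,-0.007,0]
  jaw: 0.98

```text
time: 18.2
tool_pos: [0.407, -0.0944, 0.0573]
ee_rot: [-3.132, 0.009, 0.3]
wrist_force: [-0.1, -0.1, -0.5]
width: 0.092
finger_force: 0.0
```

Emit:
carry_out:
  commands:
    - [0,0,0,0,0,0]
    - [0,0,0,0,0,0]
    - [0,0,0,0,0,0]
    - [0,0,0,0,0,0]
    - [0,0,0,0,0,0]

```text
time: 18.7
tool_pos: [0.4083, -0.0955, 0.059]
ee_rot: [-3.135, 0.006, 0.299]
wrist_force: [0.4, 0.6, -0.1]
width: 0.0919
finger_force: 0.0
```

```bash
python3 d.py .4092 -.0935 -0.021 .307; python3 look.py 7|tail -1; python3 f.py 7
```

```text
t 18.7 pos [ 0.4083 -0.0955  0.059 ] rot [-3.135  0.006  0.299] q [-0.37 -0.15  1.83  0.    1.47  0.9 ] F [ 0.44  0.6  -0.1 ] w 0.0919
delta [ 0.0019 -0.0012  0.08  ] [-0.0064  0.0057 -0.0078]
{'time': 18.8, 'joint_positions': [-0.366, -0.149, 1.834, 0.001, 1.466, 0.905], 'qvel': [0.003, -0.001, 0.008, 0.0, -0.001, -0.002], 'joint_torque': [-0.043, -22.547, -28.999, 0.062, -0.014, -0.001], 'tool_pos': [0.408, -0.095, 0.059], 'ee_rot': [-3.135, 0.006, 0.3], 'wrist_force': [0.201, 0.127, 0.353], 'wrist_torque': [0.014, 0.087, -0.028], 'finger_force': 0.0, 'width': 0.09202915883293847}
top flat 249 [ 366.8 -107.2] [63.8 43.8] long axis deg -73.3 z 0.0285
side flat 535 [409.  -93.3] [135.8  69.5] long axis deg 16.6 z 0.0284
```

Emit:
carry_out:
  commands:
    - [0.002,-0.001,0.025,-0.006,0.006,-0.008]
    - [0.002,-0.001,0.05,-0.006,0.006,-0.008]
    - [0.002,-0.001,0.07,-0.006,0.006,-0.008]
    - [0.002,-0.001,0.078,-0.006,0.006,-0.008]
    - [0.002,-0.001,0.078,-0.006,0.006,-0.008]

```text
time: 19.3
tool_pos: [0.4077, -0.0927, -0.0207]
ee_rot: [-3.139, 0.003, 0.308]
wrist_force: [-0.7, 0.4, -0.3]
width: 0.0921
finger_force: 0.0
```

Emit:
carry_out:
  commands:
    - [0,0,0,0,0,0]
    - [0,0,0,0,0,0]
    - [0,0,0,0,0,0]
    - [0,0,0,0,0,0]
    - [0,0,0,0,0,0]
  jaw: 0.5

```text
time: 19.8
tool_pos: [0.4097, -0.094, -0.0188]
ee_rot: [3.14, -0.001, 0.308]
wrist_force: [-0.2, -2.2, 2.5]
width: 0.0655
finger_force: 30.0
```

Emit:
carry_out:
  commands:
    - [0,0,-0.006,0,0,0]
    - [0,0,-0.012,0,0,0]
    - [0,0,-0.02,0,0,0]
    - [0,0,-0.02,0,0,0]
    - [0,0,-0.02,0,0,0]

```text
time: 20.3
tool_pos: [0.4086, -0.093, 0.0002]
ee_rot: [-3.14, 0.001, 0.308]
wrist_force: [0.6, -1.1, -5.5]
width: 0.0656
finger_force: 30.0
```

```bash
python3 d.py .4092 -.0935 -0.021 .297; python3 look.py 8|tail -1; sed -i 's/z>.022)&(z<.036)/z>.022)\&(z<.06)/' f.py; python3 f.py 8
```

```text
t 20.3 pos [ 4.086e-01 -9.300e-02  2.000e-04] rot [-3.14e+00  1.00e-03  3.08e-01] q [-0.36 -0.1   1.91  0.    1.33  0.9 ] F [ 0.61 -1.14 -5.48] w 0.0656
delta [0.0004 0.0007 0.0212] [-0.0012  0.0007  0.011 ]
{'time': 20.4, 'joint_positions': [-0.36, -0.1, 1.915, 0.0, 1.329, 0.903], 'qvel': [0.0, 0.002, 0.002, -0.002, -0.0, 0.0], 'joint_torque': [0.002, -25.8, -30.395, 0.068, -0.03, 0.0], 'tool_pos': [0.408, -0.093, -0.0], 'ee_rot': [-3.14, 0.001, 0.308], 'wrist_force': [0.157, -0.17, -5.827], 'wrist_torque': [-0.026, 0.12, -0.01], 'finger_force': 29.981432184576988, 'width': 0.06561269042297466}
top flat 206 [ 524.8 -249.7] [84.9 48.3] long axis deg -78.3 z 0.0407
top flat 238 [ 364. -106.] [64.4 41.2] long axis deg -71.3 z 0.047
side flat 142 [ 524.6 -251.6] [90.7 47.4] long axis deg -79.3 z 0.0397
side flat 659 [408.3 -93.2] [136.4  96.3] long axis deg 16.1 z 0.0461
```

```bash
python3 d.py .4271 -.2801 0.004 .297
```

```text
t 20.4 pos [ 4.082e-01 -9.290e-02 -2.000e-04] rot [-3.14e+00  1.00e-03  3.08e-01] q [-0.36 -0.1   1.92  0.    1.33  0.9 ] F [ 0.16 -0.17 -5.83] w 0.0656
delta [-0.0388  0.1841 -0.0045] [-0.0018  0.0015  0.011 ]
```

Emit:
carry_out:
  commands:
    - [-0.02,0,-0.002,0,0,0]
    - [-0.039,0.02,-0.004,0,0,0.005]
    - [-0.039,0.05,-0.004,0,0,0.011]
    - [-0.039,0.085,-0.004,0,0,0.011]
    - [-0.039,0.12,-0.004,0,0,0.011]

```text
time: 20.9
tool_pos: [0.4078, -0.2202, 0.0038]
ee_rot: [-3.14, 0.001, 0.297]
wrist_force: [-1.1, -0.1, -5.9]
width: 0.0658
finger_force: 30.0
```

Emit:
carry_out:
  commands:
    - [0,0.03,0,0,0,0]
    - [0,0.055,0,0,0,0]
    - [0,0.064,0,0,0,0]
    - [0,0.064,0,0,0,0]
    - [0,0.064,0,0,0,0]

```text
time: 21.4
tool_pos: [0.4259, -0.2791, 0.0033]
ee_rot: [-3.138, 0.002, 0.297]
wrist_force: [0.4, 1.2, -7.0]
width: 0.0657
finger_force: 30.0
```

```bash
python3 d.py .4271 -.2801 0.004 .297; python3 look.py 9|tail -1;  python3 -c "
import cv2,numpy as np
a=cv2.imread('pics/side_9.png');b=cv2.imread('pics/top_9.png')
A=cv2.resize(a[120:230,270:380],None,fx=3.6,fy=3.6,interpolation=2);B=cv2.resize(b[165:275,345:455],None,fx=3.6,fy=3.6,interpolation=2)
cv2.imwrite('pics/crop9.png',np.hstack([A,B]))"
```

```text
t 21.4 pos [ 0.4259 -0.2791  0.0033] rot [-3.138e+00  2.000e-03  2.970e-01] q [-0.69  0.1   1.71  0.    1.34  0.58] F [ 0.37  1.25 -7.02] w 0.0657
delta [ 0.0009  0.0013 -0.0007] [-0.0036  0.0016  0.0001]
{'time': 21.5, 'joint_positions': [-0.691, 0.1, 1.707, 0.0, 1.338, 0.581], 'qvel': [0.002, -0.004, -0.002, -0.004, -0.004, -0.002], 'joint_torque': [-0.227, -34.642, -30.427, 0.057, -0.002, 0.002], 'tool_pos': [0.426, -0.279, 0.004], 'ee_rot': [-3.139, 0.001, 0.298], 'wrist_force': [0.754, -0.078, -6.545], 'wrist_torque': [-0.072, 0.151, -0.016], 'finger_force': 29.981624856591225, 'width': 0.06583393760595997}
```

View pics/crop9.png

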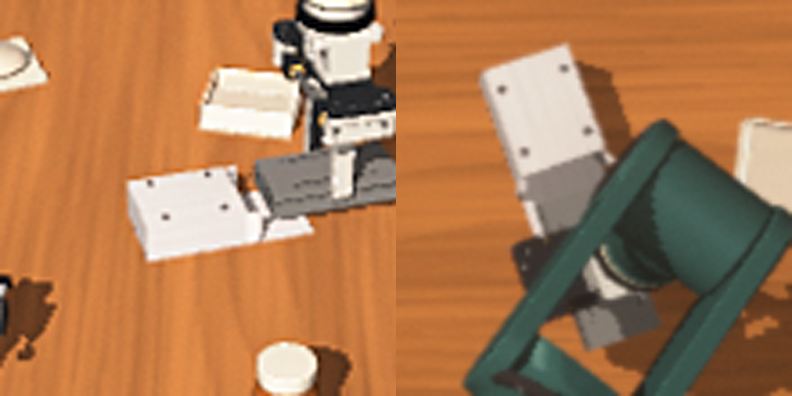

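The side half shows the box hovering over the ledge just in front of the mouth, its front edge at about x=265. I'll measure the lateral alignment in the case frame from both clouds.

```bash
cat > g.py <<'E'
from m import *
import sys
k=sys.argv[1]; zl,zh=float(sys.argv[2]),float(sys.argv[3])
O=np.array([.537,-.2464]);c,s_=np.cos(.297),np.sin(.297)
for cam in("side","top"):
    s,W=load(cam,k);a=((W[...,0]-O[0])*c+(W[...,1]-O[1])*s_)*1e3;b=(-(W[...,0]-O[0])*s_+(W[...,1]-O[1])*c)*1e3;z=W[...,2]
    sat=cv2.cvtColor(s["img"],cv2.COLOR_RGB2HSV)[...,1]<80
    for nm,z0,z1,ar in(("box",zl,zh,range(-190,-20,15)),("roof",.036,.046,range(-20,90,20))):
        for lo in ar:
            q=sat&(z>z0)&(z<z1)&(abs(b)<60)&(a>=lo)&(a<lo+ar.step)
            if q.sum()>15: print(cam,nm,lo,q.sum(),"b",np.quantile(b[q],[.02,.98]).round(1),"a",a[q].min().round(1),a[q].max().round(1),"z",np.median(z[q]).round(4))
E
python3 g.py 9 .045 .058
```

```text
side box -190 23 b [-27.   36.6] a -185.3 -175.0 z 0.0495
side box -175 40 b [-26.3  38.2] a -174.9 -160.2 z 0.0508
side box -160 36 b [-18.1  39.2] a -159.6 -145.1 z 0.0506
side box -145 18 b [ 6.4 38.1] a -144.8 -131.6 z 0.0514
side box -130 28 b [-37.4  47.2] a -126.1 -115.2 z 0.0502
side box -115 55 b [-36.2  49.1] a -114.6 -100.1 z 0.051
side box -100 45 b [-28.4  35. ] a -99.8 -85.3 z 0.0504
side box -85 45 b [-29.  36.] a -85.0 -70.0 z 0.0506
side box -70 48 b [-27.5  35.9] a -69.7 -55.3 z 0.0506
side box -55 25 b [-30.7  33.7] a -55.0 -47.7 z 0.0499
side roof -20 74 b [-37.5  40.2] a -20.0 -0.1 z 0.042
side roof 0 78 b [-37.3  41. ] a 0.3 20.0 z 0.0414
side roof 20 77 b [-40.1  37.9] a 20.2 39.5 z 0.0414
side roof 40 80 b [-38.9  41.3] a 40.0 60.0 z 0.0412
side roof 60 73 b [-39.3  38.8] a 60.8 79.8 z 0.041
top box -190 54 b [-27.8  35.5] a -182.8 -175.0 z 0.051
top box -175 100 b [-27.7  35.5] a -175.0 -160.1 z 0.05
top box -160 81 b [-27.2  35.3] a -160.0 -145.3 z 0.0507
top box -85 17 b [11.  35.1] a -77.6 -70.6 z 0.0516
top box -70 59 b [-4.2 34.7] a -69.8 -55.0 z 0.051
top box -55 30 b [-14.3  33.6] a -54.9 -48.7 z 0.0515
top roof -20 130 b [-39.2  39. ] a -19.8 -0.2 z 0.0417
top roof 0 139 b [-38.3  38.9] a 0.0 19.8 z 0.0414
top roof 20 139 b [-38.4  39.2] a 20.0 39.9 z 0.0412
top roof 40 131 b [-38.2  39.6] a 40.1 59.9 z 0.041
top roof 60 127 b [-38.2  39. ] a 60.2 79.9 z 0.0413
```

Emit:
carry_out:
  commands:
    - [0,0.0035,0.004,-0.003,0,0]
    - [0,0.0035,0.008,-0.003,0,0]
    - [0,0.0035,0.012,-0.003,0,0]
    - [0,0.0035,0.016,-0.003,0,0]
    - [0,0.0035,0.016,-0.003,0,0]

```text
time: 22.0
tool_pos: [0.4269, -0.2831, -0.0131]
ee_rot: [3.141, 0.002, 0.297]
wrist_force: [-0.5, 0.6, -5.1]
width: 0.0659
finger_force: 30.0
```

```bash
python3 d.py .4271 -.2801 -0.013 .297; python3 look.py 10|tail -1; python3 g.py 10 .03 .042 | grep box
```

```text
t 22.0 pos [ 0.4269 -0.2831 -0.0131] rot [3.141e+00 2.000e-03 2.970e-01] q [-0.7   0.12  1.72 -0.    1.3   0.58] F [-0.52  0.6  -5.09] w 0.0659
delta [ 0.0011 -0.0028 -0.0001] [ 0.0001  0.0019 -0.    ]
{'time': 22.1, 'joint_positions': [-0.695, 0.122, 1.717, -0.002, 1.302, 0.579], 'qvel': [-0.001, -0.004, -0.01, -0.002, -0.001, 0.0], 'joint_torque': [0.022, -35.172, -29.598, 0.06, 0.018, -0.0], 'tool_pos': [0.427, -0.284, -0.012], 'ee_rot': [3.14, 0.001, 0.297], 'wrist_force': [0.658, 0.107, -5.401], 'wrist_torque': [-0.013, 0.126, 0.018], 'finger_force': 29.981704205274582, 'width': 0.06587542524142588}
side box -190 21 b [-37.   32.2] a -182.6 -175.2 z 0.0348
side box -175 43 b [-32.3  31.4] a -174.9 -160.6 z 0.035
side box -160 41 b [-28.9  31.8] a -159.7 -145.4 z 0.0343
side box -145 16 b [-22.8  34.8] a -144.1 -130.1 z 0.0338
side box -130 31 b [-39.4  42.6] a -127.8 -115.2 z 0.0357
side box -115 49 b [-44.   41.2] a -113.3 -100.1 z 0.0356
side box -100 39 b [-31.9  31.3] a -99.0 -87.0 z 0.0351
side box -85 46 b [-35.   32.2] a -84.9 -70.3 z 0.0346
side box -70 41 b [-31.4  32.1] a -69.5 -55.5 z 0.0351
side box -55 26 b [-30.8  30.5] a -54.8 -48.5 z 0.0346
side box -25 26 b [-36.9  43.9] a -24.7 -10.2 z 0.0389
top box -190 46 b [-32.2  31.5] a -182.9 -175.0 z 0.034
top box -175 87 b [-30.8  30.8] a -174.9 -160.1 z 0.0344
top box -160 69 b [-29.9  30.1] a -160.0 -145.1 z 0.0345
top box -85 17 b [ 5.1 31.4] a -76.9 -70.7 z 0.0351
top box -70 53 b [-8.  29.9] a -69.7 -55.6 z 0.0345
top box -55 29 b [-20.1  31.1] a -54.6 -49.2 z 0.0344
top box -25 55 b [-40.   39.6] a -24.5 -10.2 z 0.0398
```

Emit:
carry_out:
  commands:
    - [0.008,0,0,0,0,0]
    - [0.016,0,0,0,0,0]
    - [0.022,0,0,0,0,0]
    - [0.028,0,0,0,0,0]
    - [0.032,0,0,0,0,0]

```text
time: 22.6
tool_pos: [0.4577, -0.2739, -0.0124]
ee_rot: [3.141, 0.003, 0.297]
wrist_force: [-0.6, 0.6, -6.2]
width: 0.0658
finger_force: 30.0
```

Emit:
carry_out:
  commands:
    - [0.006,0,0,0,0,0]
    - [0.012,0,0,0,0,0]
    - [0.018,0,0,0,0,0]
    - [0.024,0,0,0,0,0]
    - [0.03,0,0,0,0,0]

```text
time: 23.1
tool_pos: [0.4869, -0.265, -0.0124]
ee_rot: [3.141, 0.002, 0.297]
wrist_force: [-1.9, 1.4, -6.4]
width: 0.0659
finger_force: 30.0
```

```bash
python3 d.py .4882 -.2613 -0.013 .297; python3 look.py 11|tail -1; python3 g.py 11 .03 .042 | grep box
```

```text
t 23.1 pos [ 0.4869 -0.265  -0.0124] rot [3.141e+00 2.000e-03 2.970e-01] q [-0.6   0.21  1.62 -0.    1.32  0.67] F [-1.89  1.41 -6.43] w 0.0659
delta [ 0.0024 -0.0032  0.0006] [0.0006 0.0016 0.0001]
{'time': 23.2, 'joint_positions': [-0.599, 0.209, 1.615, -0.0, 1.316, 0.674], 'qvel': [-0.007, -0.006, 0.01, 0.006, -0.007, -0.012], 'joint_torque': [-1.866, -40.201, -31.344, -0.851, -0.494, 0.289], 'tool_pos': [0.488, -0.265, -0.012], 'ee_rot': [3.14, -0.0, 0.298], 'wrist_force': [1.282, 3.662, -6.859], 'wrist_torque': [0.51, 0.059, 0.222], 'finger_force': 29.965114519000053, 'width': 0.06561257161159424}
side box -115 47 b [-31.6  31.4] a -114.6 -100.1 z 0.035
side box -100 40 b [-34.7  30.7] a -99.1 -85.3 z 0.0343
side box -85 25 b [-13.   31.7] a -84.8 -70.5 z 0.0348
side box -55 57 b [-43.5  44.9] a -54.6 -40.9 z 0.0352
side box -40 57 b [-43.9  43.6] a -39.8 -25.2 z 0.0351
side box -25 38 b [-37.2  40.6] a -24.7 -10.3 z 0.0394
top box -130 34 b [-30.2  26.9] a -121.2 -115.0 z 0.036
top box -115 87 b [-30.9  30.8] a -115.0 -100.1 z 0.0338
top box -100 87 b [-32.1  30. ] a -100.0 -85.0 z 0.0358
top box -85 38 b [-31.4  25.3] a -85.0 -77.0 z 0.0339
```

Emit:
carry_out:
  commands:
    - [0,0,0.001,0,0,0]
    - [0,0,0.002,0,0,0]
    - [0,0,0.002,0,0,0]
    - [0,0,0.002,0,0,0]
    - [0,0,0.002,0,0,0]

```text
time: 23.7
tool_pos: [0.4876, -0.265, -0.0136]
ee_rot: [3.14, -0.001, 0.297]
wrist_force: [-0.2, 4.5, -4.1]
width: 0.0657
finger_force: 30.0
```

Emit:
carry_out:
  commands:
    - [0,0,0,0,0,0]
    - [0,0,0,0,0,0]
    - [0,0,0,0,0,0]
    - [0,0,-0.02,0,0,0]
    - [0,0,-0.06,0,0,0]
  jaw: 0.9

```text
time: 24.2
tool_pos: [0.4845, -0.2648, 0.0435]
ee_rot: [-3.139, 0.005, 0.296]
wrist_force: [1.2, -0.2, -0.5]
width: 0.0848
finger_force: 0.0
```

Emit:
carry_out:
  commands:
    - [-0.02,0,-0.005,0,0,0]
    - [-0.05,0,-0.005,0,0,0]
    - [-0.08,0,-0.005,0,0,0]
    - [-0.095,0,-0.005,0,0,0]
    - [-0.095,0,-0.005,0,0,0]
  jaw: 0.0

```text
time: 24.7
tool_pos: [0.3952, -0.2944, 0.0517]
ee_rot: [3.138, 0.0, 0.294]
wrist_force: [-0.0, -0.5, 0.6]
width: 0.0482
finger_force: 0.0
```

```bash
python3 d.py .3984 -.2888 -0.019 .297; python3 look.py 12|tail -1; python3 g.py 12 .026 .042 | grep box
```

```text
t 24.7 pos [ 0.3952 -0.2944  0.0517] rot [3.138 0.    0.294] q [-0.75  0.02  1.69 -0.    1.43  0.52] F [-0.02 -0.48  0.58] w 0.0482
delta [ 0.0047 -0.0047  0.0707] [ 0.0036  0.0002 -0.003 ]
{'time': 24.8, 'joint_positions': [-0.751, 0.019, 1.691, -0.001, 1.429, 0.523], 'qvel': [0.018, 0.015, -0.008, -0.0, 0.001, -0.0], 'joint_torque': [-0.435, -29.807, -28.486, 0.018, -0.003, -0.005], 'tool_pos': [0.397, -0.294, 0.051], 'ee_rot': [3.139, -0.001, 0.296], 'wrist_force': [-0.069, 0.054, 0.409], 'wrist_torque': [-0.04, 0.144, -0.015], 'finger_force': 0.0, 'width': 0.03998751908634044}
side box -130 18 b [-37.9  35.9] a -121.0 -115.1 z 0.0328
side box -115 47 b [-32.4  30.3] a -115.0 -100.3 z 0.0319
side box -100 47 b [-31.7  31.3] a -99.6 -85.0 z 0.0324
side box -85 48 b [-32.1  32.2] a -84.8 -70.1 z 0.0319
side box -70 47 b [-32.8  30.4] a -69.1 -55.5 z 0.0323
side box -55 46 b [-33.6  33.4] a -54.5 -40.2 z 0.0326
side box -40 58 b [-41.2  46.2] a -39.7 -25.6 z 0.0329
side box -25 38 b [-41.8  41.9] a -24.8 -10.5 z 0.0385
top box -115 54 b [-22.3  29.7] a -114.0 -100.0 z 0.032
top box -100 90 b [-31.6  30.3] a -99.9 -85.7 z 0.0325
top box -85 96 b [-33.3  30.7] a -85.0 -70.4 z 0.0325
top box -70 93 b [-32.6  30.2] a -69.9 -55.3 z 0.0328
top box -55 91 b [-32.5  31.2] a -54.5 -40.0 z 0.0326
top box -40 102 b [-39.8  42.3] a -39.8 -25.5 z 0.0317
top box -25 87 b [-38.3  39.7] a -24.9 -10.1 z 0.0361
```

Emit:
carry_out:
  commands:
    - [0,-0.001,0.02,0,0,0]
    - [0,-0.001,0.04,0,0,0]
    - [0,-0.001,0.06,0,0,0]
    - [0,-0.001,0.07,0,0,0]
    - [0,-0.001,0.07,0,0,0]

```text
time: 25.3
tool_pos: [0.3954, -0.2913, -0.0207]
ee_rot: [-3.14, 0.002, 0.298]
wrist_force: [-0.7, -0.3, 0.0]
width: 0.0016
finger_force: 0.0
```

Emit:
carry_out:
  commands:
    - [0.007,0,0,0,0,0]
    - [0.015,0,0,0,0,0]
    - [0.023,0,0,0,0,0]
    - [0.031,0,0,0,0,0]
    - [0.04,0,0,0,0,0]

```text
time: 25.8
tool_pos: [0.4334, -0.2821, -0.0176]
ee_rot: [3.138, 0.004, 0.297]
wrist_force: [-6.2, -1.6, 4.5]
width: 0.0007
finger_force: 3.2
```

Emit:
carry_out:
  commands:
    - [0.006,0,0,0,0,0]
    - [0.012,0,0,0,0,0]
    - [0.018,0,0,0,0,0]
    - [0.024,0,0,0,0,0]
    - [0.03,0,0,0,0,0]

```text
time: 26.3
tool_pos: [0.462, -0.2733, -0.0176]
ee_rot: [3.138, 0.004, 0.297]
wrist_force: [-8.3, -1.6, 4.1]
width: 0.0004
finger_force: 3.4
```

```bash
python3 d.py .472 -.2663 -0.019 .297; python3 look.py 13|tail -1; python3 g.py 13 .026 .042 | grep box
```

```text
t 26.3 pos [ 0.462  -0.2733 -0.0176] rot [3.138 0.004 0.297] q [-0.64  0.18  1.66 -0.01  1.3   0.64] F [-8.28 -1.6   4.15] w 0.0004
delta [ 0.0116 -0.0037  0.0013] [0.0038 0.0041 0.0001]
{'time': 26.4, 'joint_positions': [-0.635, 0.178, 1.665, -0.004, 1.296, 0.639], 'qvel': [-0.006, -0.005, 0.013, 0.012, -0.014, -0.01], 'joint_torque': [1.666, -33.274, -26.819, 1.024, -0.584, 0.031], 'tool_pos': [0.463, -0.273, -0.018], 'ee_rot': [3.138, 0.001, 0.298], 'wrist_force': [-3.149, -1.521, 2.034], 'wrist_torque': [-0.308, 0.67, 0.02], 'finger_force': 1.774171432480216, 'width': 0.0005046322586661472}
side box -85 17 b [-16.2  13.2] a -84.5 -70.6 z 0.0336
side box -70 50 b [-31.1  31.5] a -69.5 -55.2 z 0.0332
side box -55 45 b [-34.3  33.9] a -54.0 -40.1 z 0.0323
side box -40 58 b [-42.1  43. ] a -40.0 -25.3 z 0.0327
side box -25 32 b [-37.   41.9] a -24.9 -10.2 z 0.0377
top box -40 36 b [ 3.1 42.9] a -38.7 -25.5 z 0.0321
top box -25 55 b [-6.2 40.3] a -24.9 -10.1 z 0.0371
```

Sliding fine; about 10 mm left. I'll push gently until the force rises.

Emit:
carry_out:
  commands:
    - [0.002,0,0,0,0,0]
    - [0.004,0,0,0,0,0]
    - [0.006,0,0,0,0,0]
    - [0.007,0,0,0,0,0]
    - [0.008,0,0,0,0,0]

```text
time: 26.9
tool_pos: [0.4692, -0.2709, -0.0179]
ee_rot: [3.138, 0.004, 0.297]
wrist_force: [-7.5, -2.4, 6.0]
width: 0.0004
finger_force: 3.7
```

Emit:
carry_out:
  commands:
    - [0.001,0,0,0,0,0]
    - [0.0015,0,0,0,0,0]
    - [0.002,0,0,0,0,0]
    - [0.0025,0,0,0,0,0]
    - [0.003,0,0,0,0,0]

```text
time: 27.4
tool_pos: [0.4718, -0.27, -0.0179]
ee_rot: [3.138, 0.004, 0.297]
wrist_force: [-7.6, -2.2, 7.1]
width: 0.0004
finger_force: 4.3
```

Emit:
carry_out:
  commands:
    - [0.0005,0,0,0,0,0]
    - [0.001,0,0,0,0,0]
    - [0.0015,0,0,0,0,0]
    - [0.002,0,0,0,0,0]
    - [0.002,0,0,0,0,0]

```text
time: 27.9
tool_pos: [0.4716, -0.2701, -0.0179]
ee_rot: [3.139, 0.009, 0.297]
wrist_force: [-12.2, -3.6, 8.6]
width: 0.0004
finger_force: 6.4
```

Emit:
carry_out:
  commands:
    - [0.001,0,0,0,0,0]
    - [0.002,0,0,0,0,0]
    - [0.003,0,0,0,0,0]
    - [0.003,0,0,0,0,0]
    - [0.003,0,0,0,0,0]

```text
time: 28.4
tool_pos: [0.4715, -0.2701, -0.0179]
ee_rot: [3.139, 0.015, 0.297]
wrist_force: [-19.2, -6.0, 12.6]
width: 0.0003
finger_force: 10.0
```

Emit:
carry_out:
  commands:
    - [-0.01,0,0,0,0,0]
    - [-0.03,0,0,0,0,0]
    - [-0.06,0,-0.02,0,0,0]
    - [-0.08,0,-0.06,0,0,0]
    - [-0.1,0,-0.1,0,0,0]

```text
time: 28.9
tool_pos: [0.3819, -0.2956, 0.0814]
ee_rot: [3.141, -0.0, 0.297]
wrist_force: [0.3, 0.0, 0.9]
width: 0.0005
finger_force: 0.0
```

Emit:
carry_out:
  commands:
    - [-0.01,-0.04,-0.02,0,0,0]
    - [-0.01,-0.08,-0.04,0,0,0]
    - [-0.01,-0.12,-0.04,0,0,0]
    - [-0.01,-0.16,-0.04,0,0,0]
    - [-0.01,-0.16,-0.04,0,0,0]

```text
time: 29.4
tool_pos: [0.326, -0.1429, 0.1213]
ee_rot: [3.14, -0.003, 0.301]
wrist_force: [-0.2, 0.6, 0.0]
width: 0.0006
finger_force: 0.0
```

```bash
python3 look.py 14|tail -1; python3 g.py 14 .026 .035 | grep box; python3 e.py 14; python3 -c "
import cv2,numpy as np
a=cv2.imread('pics/side_14.png');b=cv2.imread('pics/top_14.png')
A=cv2.resize(a[110:330,250:440],None,fx=2,fy=2,interpolation=2);B=cv2.resize(b[150:370,290:490],None,fx=2,fy=2,interpolation=2)
cv2.imwrite('pics/crop14.png',np.hstack([A,B]))"
```

```text
{'time': 29.5, 'joint_positions': [-0.577, -0.347, 1.862, -0.001, 1.623, 0.694], 'qvel': [-0.028, 0.036, -0.021, -0.006, 0.001, -0.001], 'joint_torque': [0.554, -16.322, -29.754, 0.129, 0.046, 0.014], 'tool_pos': [0.327, -0.146, 0.121], 'ee_rot': [3.138, -0.002, 0.299], 'wrist_force': [-0.271, -0.326, 0.321], 'wrist_torque': [-0.027, 0.152, -0.007], 'finger_force': 0.0, 'width': -9.951431205859683e-05}
side box -55 39 b [-35.7  31.2] a -54.2 -40.3 z 0.032
side box -40 43 b [-43.2  45.1] a -39.5 -25.6 z 0.0317
top box -70 23 b [-31.8  30.1] a -60.2 -55.3 z 0.0308
top box -55 78 b [-32.4  30.5] a -54.6 -40.0 z 0.0323
top box -40 90 b [-35.1  33.8] a -40.0 -25.5 z 0.0316
top box -25 36 b [-36.9  39.5] a -24.8 -11.6 z 0.0319
side box 472 [553.3 172.8] [135.   34.5] long axis deg 14.2 z 0.0719
side box 572 [518.8 299.4] [135.4  33.1] long axis deg 13.5 z 0.0721
top box 386 [553.4 172.6] [135.8  28.5] long axis deg 14.1 z 0.0721
top box 401 [518.9 300.1] [136.1  29.6] long axis deg 14.3 z 0.0716
```

View pics/crop14.png

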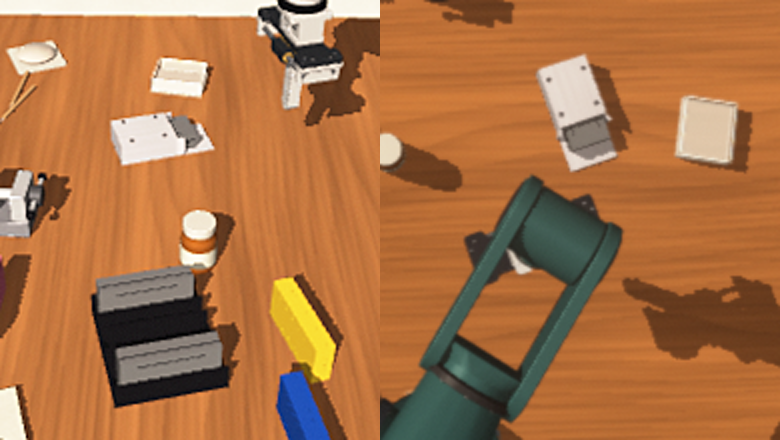

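box_2 is in the case: grey end at (587,138) in the crop, tail at case x = -60 mm, which is the home position, and the push met a hard stop. The two empty boxes are standing in their slots, and the gripper is clear of everything.

```bash
python3 -c "
from bench import *
print(close_job())"
```

```text
the job is handed in; nothing more can be done
None
```

The heavy box was box_2 (about 5.5 N when lifted; box_1 about 1 N, box_3 not lifted); it now lies flat in the case, pushed against the stop, with box_1 and box_3 standing in their slots, and the job is handed in at about 29.5 s (no verdict was returned).

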